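# Load and lock the analyser's sample holder

### The job

Load the sample holder for the analyser: put every steel blank that lies on the bench flat and fully down into the cavity of its own outline and size, then close the hinged cover over them. Then take the quarter-turn stud from its stand, drop it through the cover into the key slot and turn it clockwise a quarter turn to its stop, so that its flange lies on the cover and locks it; leave the vial, the petri dish and the tape roll where they are.

Things in the scene. Friction and masses are not known exactly. Their poses are not given: they have to be found in the camera images.
- disc_large_mid (a point): centre of the large round disc, 44 mm diameter, of plain steel, 14 mm thick, 60 g, lying flat on the bench (point at half its thickness, 7 mm up). May be absent.
- bar_blank_mid (a point): centre of the oblong blank, 44 mm along its x by 28 mm along its y, of plain steel, 14 mm thick, 60 g, lying flat on the bench (point at half its thickness, 7 mm up). May be absent.
- square_blank_mid (a point): centre of the square blank, 38 x 38 mm, sides along its x and y, of plain steel, 14 mm thick, 60 g, lying flat on the bench (point at half its thickness, 7 mm up). May be absent.
- disc_small_mid (a point): centre of the small round disc, 34 mm diameter, of plain steel, 14 mm thick, 60 g, lying flat on the bench (point at half its thickness, 7 mm up). May be absent.
- cavity_disc_large (a point): centre of the floor of the holder's cavity for disc_large: round, 47 mm across, 6 mm deep, dark pad on its floor (the holder's top face is 6 mm above this point, so a seated blank's centre is 7 mm above this point and the blank stands 8 mm proud). Axes are the holder's: x from its front to its hinge, y along the row, z up.
- cavity_bar_blank (a point): centre of the floor of the holder's cavity for bar_blank: oblong, 47 mm along x by 31 mm along y, 6 mm deep, dark pad on its floor (the holder's top face is 6 mm above this point, so a seated blank's centre is 7 mm above this point and the blank stands 8 mm proud). Axes are the holder's: x from its front to its hinge, y along the row, z up.
- cavity_square_blank (a point): centre of the floor of the holder's cavity for square_blank: square, 41 x 41 mm, sides along x and y, 6 mm deep, dark pad on its floor (the holder's top face is 6 mm above this point, so a seated blank's centre is 7 mm above this point and the blank stands 8 mm proud). Axes are the holder's: x from its front to its hinge, y along the row, z up.
- cavity_disc_small (a point): centre of the floor of the holder's cavity for disc_small: round, 37 mm across, 6 mm deep, dark pad on its floor (the holder's top face is 6 mm above this point, so a seated blank's centre is 7 mm above this point and the blank stands 8 mm proud). Axes are the holder's: x from its front to its hinge, y along the row, z up.
- holder: fixed white sample holder, 136 mm (its x) by 266 mm (its y), 24 mm high, origin under its centre; four cavities in a row along y at x = +8 mm, y = +99 (large disc), +33 (oblong), -33 (square), -99 mm (small disc). At x = -40 mm, y = 0 a steel-topped lock boss 40 x 40 mm stands 10 mm above the block. The raised cover is behind the row (+x): keep the gripper's wide side along y.
- slot (a point): centre of the key slot in the top of the lock boss, 34 mm above the bench; axes are the holder's. Slot along x, 25 mm long, 9.5 mm wide (13 mm in its middle), in a 6 mm plate over a hollow (16 mm deep in all). A cross-bar drops through only when along x; below the plate it turns only clockwise seen from above, a quarter turn to an end stop.
- cover (a joint): angle of the aluminium cover, rad: 0 shut, 1.85 open at its stop (leaning back past upright, 1.57). Damped hinge, 0.3 N m s/rad: once past upright it sinks shut by itself in about 3 to 8 s. Plate 262 mm wide, 126 mm from hinge to front edge, 5 mm thick, 0.3 kg, with a 30 mm square hole over the slot; shut, its top is 39 mm above the bench. A blank not down in its cavity stops it.
- hinge_line (a point): middle of the cover's hinge line, 36.5 mm above the bench at the back of the holder, 64 mm along +x from the holder's origin; axes are the holder's (the hinge runs along y).
- cover_tab (a point): centre of the tab in the middle of the cover's free edge (60 mm wide, 16 mm long, 5 mm thick), 134 mm from the hinge line; the tab ends 8 mm further out. With the cover open it is the highest part, about 165 mm up, and can be pulled forward from behind.
- stud_grip (a point): centre of the upright grey paddle of the quarter-turn stud, 60 g: paddle 32 mm (its x) by 12 mm (its y), 30 mm high. 15 mm below this point begins a round flange, 40 mm across, 4 mm thick; then a 10 mm shaft, 13 mm long; then a steel cross-bar 22 x 6.5 x 5 mm along x like the paddle, its underside 37 mm below this point. Flange down on the shut cover: this point is 58 mm above the bench.
- stand: fixed grey stand for the stud, 56 x 56 x 24 mm with a 27 mm square hole; origin at the centre of its underside. At the start the stud stands in it, its flange resting on the top face (bottom of the cross-bar 6 mm above the bench, stud_grip 43 mm above the bench).
- vial_a: bystander: small capped glass vial, 27 mm across, 55 mm high, origin under its centre.
- petri_dish: bystander: petri dish, 60 mm across, 15 mm high, origin under its centre.
- tape_roll: bystander: roll of tape lying flat, 100 mm across, 25 mm high, origin under its centre.
Not all that is in view belongs to the job. Leave any pink or turquoise look-alike of the part that bears disc_large_mid alone.

How it is judged:
By the outcome, as a careful person would: the job done as asked, in the order asked, and still so for the second after the job is handed in, with the robot touching nothing.
Of disc_large, bar_blank, square_blank, disc_small only 3 to 4 are there at a start; the rules pass over those that are not, and their reading is None.
At some moment in a run one of disc_large, bar_blank, square_blank, disc_small may be knocked a few centimetres aside while the robot is not near it.
It also fails if it takes over 210 s, if anything falls off the work surface, if the arm or the gripper's body presses on something with over 40 N, if the wrist force passes 120 N, or if a joint passes its speed limit or range.

### The arm

A 7-joint arm with a two-finger parallel gripper is mounted at the origin on a cart in front of the work surface, level with it; the furniture and walls round the work are solid. World frame = base frame: x ahead of the robot, y to its left, z up, the work surface at z = 0. Lengths are in m, angles in rad, forces in N, time in s.
With the tool pointing down it reaches from about 0.35 to 0.9 m from the base axis. Payload 8.1 kg.
Tool frame: the origin (TCP) lies midway between the tips of the shut fingers; the grasp point (between the pads) lies 19 mm behind it; z points along the fingers, x is the direction in which the jaws open and shut, and the axes are right-handed (so a half turn about z gives the same grasp; the last joint's range is limited). The gripper opens to 92 mm and grips with 3 to 60 N. Pads are 19 mm wide; open, the fingers measure 130 mm over their backs; the gripper's body (75 mm by 190 mm) begins 47 mm behind the grasp point.
Start: joints at [1.19, 0.434, 0.025, 1.573, -0.012, 1.134, -0.075], TCP at [0.171, -0.601, 0.227] pointing down, gripper open.
Joint ranges: [-2.62, 2.62], [-0.44, 2.09], [-1.27, 1.32], [0.08, 2.57], [-1.32, 4.46], [0.12, 2], [-2.74, 2.74]. Speed limits (rad/s): [2.22, 2.22, 3.01, 3.01, 3.14, 3.14, 3.14].

### API

Orientations are given as a rotation vector (axis times angle).
In Python, from cell import arm gives the robot as it stands.
- The arm moves only by the tool jog_arm, never from a script. Its argument "commands" is a list of rows, each an object with "translation": the shift along the tool's x, y, z in mm, a list of three; "turn": the turn, a rotation vector about the tool's x, y, z in rad, a list of three. A call has 1 to 12 rows; each row is the pose to reach, as a shift and turn from the pose commanded when the call began, along the tool's axes at that moment; what a row does not reach only later rows make up. A row lasts 1/12 s, in which the tool goes at most 41.7 mm and 7.16 degrees, less where a joint would pass 70% of its speed; a pose out of reach is approached as far as the arm can. A call with a gripper value outside its range is refused whole. "claw" is the closure, from -1 (fully open) to 1 (shut), so that 0 is half open, set as the call begins (left out, the last holds). The fingers move at their own pace and stop on an object; "grip_force" is the grip in N (left out, the last holds). Time passes only in rows, so rows that repeat a pose let the fingers close. It gives the time, the measured TCP pose, the force and the opening at its end, in the units of the state.
- arm.observe(): the state, without advancing time (a new reading comes with each control period).
- arm.get_image(name): name is "side" or "top"; returns the picture (384x512x3 uint8, blue, green, red); there is no depth.
- arm.camera_info(name): a dict with "vertical_fov" (degrees; the focal length in pixels is half the picture's height over the tangent of half this angle, whatever the lens; pixels are square), "cx", "cy" (the principal point, pixels), "eye" and "rotation" of the camera in the world. Camera axes: x right, y up, looking along -z (the intrinsics and any distortion apply to the point x, -y, -z); pixel columns grow to the right and rows downward; lengths in m; the calibration is good to about 2 mm. A picture is of the moment at which its call begins. camera_info takes no time and is no camera call.
- arm.sign_off(): hands the job in, once; it reports no verdict.
Trained networks look in the newest picture that a camera, given by its name, has taken for a name from the list of things; names that differ only in an ending like _2 or _b are one class to them, and where a whole thing is asked for, a point or a joint stands for the part that bears it (a point fixed in the world has none). Each returns a list of dicts, best first, with "confidence" (0 to 1); they miss things now and then, are a little off and sometimes report something else, mostly with a low value. They report only what shows in the picture. A call takes as long as a camera call. They do not tell look-alikes from the thing itself.
- arm.trace(camera, query): "region" (384x512 bool, what is visible of it) and "box" ([left, top, width, height] in pixels, round what is visible of it).
- arm.landmark_of(camera, query): "at" ([column, row] in pixels: a listed point, or the origin of a listed thing).
The state is a dict: "clock": time; "joints": joint angles; "dq": joint speeds; "joint_efforts": joint torques, N m; "position": TCP position; "ee_rot": TCP orientation; "force": force on the tool from outside, world axes, zero at the start; "ft_torque": the same for the moment, N m; "width": opening from 0.0 (shut) to 1.0 (fully open).
Only numpy, scipy, OpenCV 4.12 (cv2) and the standard library are available. Lean on these libraries where they do the work, as an engineer would, in place of code of your own. Each camera call takes 0.05 s, during which the arm holds its last target. There are 200 camera calls.

## Working session

There is one attempt and no reset: what is moved stays moved. The work goes in short steps, Python scripts to look and compute and a tool call to move; the robot and the scene stay as the last step left them, time stands still between calls to the robot, and variables do not carry over. Pictures are saved under pics/ and viewed, about 12 in all and at most 16, crops included, and the job is handed in when it is done.

Besides the shell and the picture viewer there is one more tool, called after "Request:" as name(argument=value, ...), one argument or row to a line, values as JSON. jog_arm: Moves the arm, as the interface text tells. Its arguments: {"type":"object","properties":{"commands":{"type":"array","items":{"type":"object","properties":{"translation":{"type":"array","items":{"type":"number"}},"turn":{"type":"array","items":{"type":"number"}}}}},"claw":{"type":"number"},"grip_force":{"type":"number"}},"required":["commands"]}

```bash
mkdir -p pics; ls
python3 - <<'E'
from cell import arm
import cv2
print(arm.observe())
for n in("top","side"):
    im=arm.get_image(n); cv2.imwrite(f"pics/{n}0.png",im); print(n,arm.camera_info(n))
E
```

```text
pics
{'clock': 0.0, 'joints': array([ 1.19042479,  0.43522731,  0.02494213,  1.57413948, -0.01160971,
        1.13399857, -0.07510583]), 'dq': array([ 6.61170819e-04, -1.80241883e-03, -6.72388389e-04, -1.24309670e-05,
       -1.33724455e-03,  2.20756591e-03, -7.50091804e-04]), 'joint_efforts': array([-9.65665640e-05, -6.67846799e+01,  9.84764881e-01, -3.14459825e+01,
       -6.04724418e-02,  4.31815325e-02,  1.76308531e-04]), 'position': array([ 0.1711989 , -0.60053632,  0.22592554]), 'ee_rot': array([-2.50683621e+00,  1.89205163e+00,  2.15314938e-03]), 'force': array([ 0.21420418, -0.22550561, -0.19319566]), 'ft_torque': array([-0.01279594,  0.05139168, -0.00079651]), 'width': 0.9993995971917773}
top {'vertical_fov': 48.442731525258736, 'cx': 256.7702857146349, 'cy': 193.69126024072582, 'eye': array([0.3062607 , 0.05967412, 1.52778385]), 'rotation': array([ 0.14793549, -0.15129366, -1.56839447])}
side {'vertical_fov': 55.55045883366454, 'cx': 252.6586148973078, 'cy': 192.67778637944176, 'eye': array([ 0.3099071 , -0.76792389,  0.58769149]), 'rotation': array([ 1.02528482, -0.16288708, -0.3020562 ])}
```

View pics/top0.png

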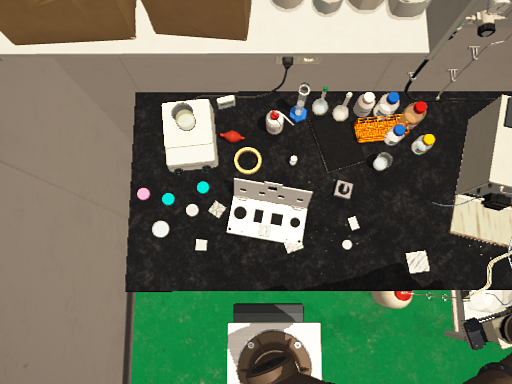

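View pics/side0.png

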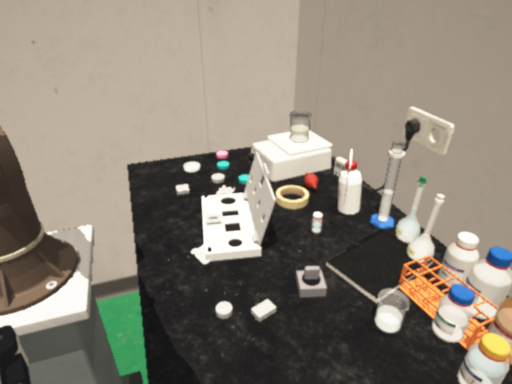

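```bash
cat > h.py <<'E'
from cell import arm
import numpy as np, cv2
from scipy.spatial.transform import Rotation as R
def ray(cam,px):
    i=arm.camera_info(cam); f=192/np.tan(np.radians(i['vertical_fov'])/2)
    d=R.from_rotvec(i['rotation']).apply([(px[0]-i['cx'])/f,-(px[1]-i['cy'])/f,-1.]); return np.array(i['eye']),d
def at(cam,px,z):
    e,d=ray(cam,px); return e+d*(z-e[2])/d[2]
def proj(cam,p):
    i=arm.camera_info(cam); f=192/np.tan(np.radians(i['vertical_fov'])/2)
    q=R.from_rotvec(i['rotation']).inv().apply(np.array(p)-i['eye'])
    return np.stack([i['cx']-f*q[...,0]/q[...,2], i['cy']+f*q[...,1]/q[...,2]],-1)
def go(p,yaw):
    """shift in tool mm + turn to reach TCP p, tool down, jaw x-axis at yaw (mod pi, nearest)"""
    s=arm.observe(); A=R.from_rotvec(s['ee_rot'])
    best=None
    for k in(-1,0,1,2):
        B=R.from_euler('z',yaw+k*np.pi)*R.from_euler('x',np.pi)
        t=(A.inv()*B).as_rotvec()
        if best is None or np.linalg.norm(t)<np.linalg.norm(best): best=t
    print('T',np.round(A.inv().apply(np.array(p)-s['position'])*1000,1),'turn',np.round(best,3))
E
python3 - <<'E'
from h import *
Z=dict(disc_large_mid=.007,bar_blank_mid=.007,square_blank_mid=.007,disc_small_mid=.007,cavity_disc_large=.018,cavity_bar_blank=.018,cavity_square_blank=.018,cavity_disc_small=.018,slot=.034,hinge_line=.0365,stud_grip=.043,holder=0,stand=0,vial_a=0,petri_dish=0,tape_roll=0,cover_tab=.165)
for n,z in Z.items():
  for c in("top","side"):
    for r in arm.landmark_of(c,n)[:3]:
        if r['confidence']>.25: print(n,c,round(r['confidence'],2),np.round(r['at'],1),np.round(at(c,r['at'],z),4))
E
```

```text
disc_large_mid top 0.59 [146.3 192.6] [0.6046 0.4569 0.007 ]
disc_large_mid top 0.54 [201.4 184. ] [0.636  0.2576 0.007 ]
disc_large_mid top 0.42 [190.7 206.9] [0.5516 0.2944 0.007 ]
disc_large_mid side 0.59 [222.7 161.9] [0.5879 0.3999 0.007 ]
disc_large_mid side 0.58 [221.  152.1] [0.6037 0.4851 0.007 ]
disc_large_mid side 0.57 [243.2 180.2] [0.6166 0.2434 0.007 ]
bar_blank_mid top 0.57 [356.8 223.1] [ 0.4912 -0.3021  0.007 ]
bar_blank_mid side 0.85 [261.7 311.3] [ 0.4869 -0.2912  0.007 ]
square_blank_mid top 0.44 [202.6 245.4] [0.4133 0.2486 0.007 ]
square_blank_mid side 0.53 [182.3 192.1] [0.4136 0.2335 0.007 ]
square_blank_mid side 0.36 [233.4 244.3] [ 0.4926 -0.0676  0.007 ]
disc_small_mid top 0.73 [339.7 190.1] [ 0.612  -0.2456  0.007 ]
disc_small_mid top 0.53 [347.4 244.9] [ 0.4136 -0.2651  0.007 ]
disc_small_mid side 0.68 [223.1 312.2] [ 0.4128 -0.2679  0.007 ]
cavity_disc_large top 0.98 [239.3 209.9] [0.5385 0.1187 0.018 ]
cavity_disc_large side 0.73 [227.6 200.1] [0.5306 0.1233 0.018 ]
cavity_bar_blank top 0.84 [255.4 217.5] [0.5109 0.0611 0.018 ]
cavity_bar_blank side 0.8
[... 1037 characters left out ...]
99  0.    ]
stand side 0.9 [310.1 285.7] [ 0.6141 -0.2535  0.    ]
vial_a top 0.54 [294.4 164.4] [ 0.7107 -0.0834  0.    ]
vial_a side 0.55 [316.4 232.2] [ 0.7175 -0.0834  0.    ]
petri_dish top 0.66 [156.3 229.7] [0.4703 0.4166 0.    ]
petri_dish side 0.55 [194.9 164.9] [0.49   0.4239 0.    ]
tape_roll top 0.67 [200.7 245.9] [0.412  0.2562 0.    ]
tape_roll top 0.51 [248.1 164.4] [0.7111 0.0877 0.    ]
tape_roll side 0.66 [291.3 195.4] [0.7317 0.112  0.    ]
tape_roll side 0.58 [308. 285.] [ 0.6106 -0.2501  0.    ]
tape_roll side 0.54 [226.4 313.4] [ 0.4196 -0.2671  0.    ]
cover_tab top 0.64 [275.2 183. ] [ 0.6044 -0.004   0.165 ]
cover_tab side 0.74 [266.1 172.6] [ 0.5989 -0.0134  0.165 ]
```

Run:
```python
import cv2
a=cv2.imread('pics/top0.png')[160:270,130:370]; cv2.imwrite('pics/c0.png',cv2.resize(a,(800,367),interpolation=cv2.INTER_CUBIC))
b=cv2.imread('pics/side0.png')[140:330,160:340]; cv2.imwrite('pics/c1.png',cv2.resize(b,(568,600),interpolation=cv2.INTER_CUBIC))
```

```text
(no output)
```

View pics/c0.png

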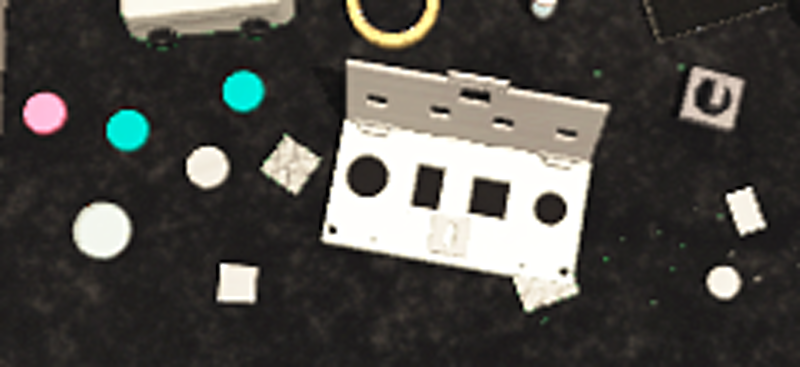

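View pics/c1.png

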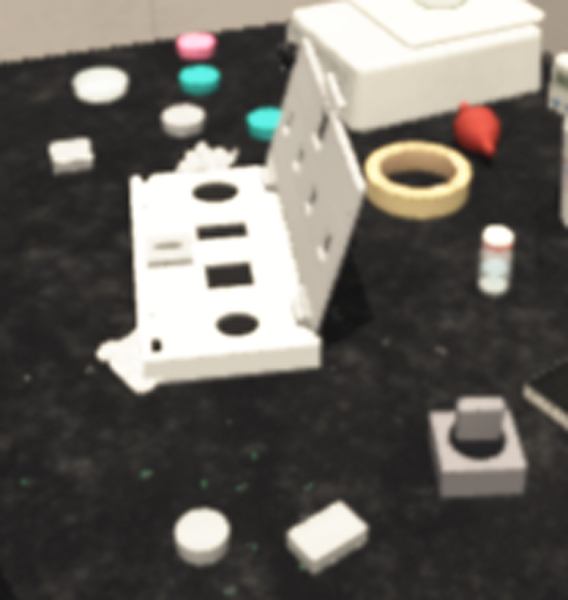

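```bash
cat >> h.py <<'E'
def blob(im,px,r,dark=False,up=8):
    """soft centroid, min-area rect of a bright/dark patch near px, in full pixels"""
    x0,y0=int(px[0])-r,int(px[1])-r
    g=im[y0:y0+2*r+1,x0:x0+2*r+1].min(2).astype(float)
    if dark: g=255-g
    lo,hi=np.percentile(g,20),np.percentile(g,97); 
    u=cv2.resize(g,None,fx=up,fy=up,interpolation=cv2.INTER_LINEAR)
    m=(u>(lo+hi)/2).astype(np.uint8); n,l,s,c=cv2.connectedComponentsWithStats(m)
    k=1+np.argmax([s[i,4] - 30*np.hypot(*(c[i]-up*(r+.5))) for i in range(1,n)])
    f=lambda p:(np.array(p)+.5)/up-.5+[x0,y0]
    cs,_=cv2.findContours((l==k).astype(np.uint8),cv2.RETR_EXTERNAL,cv2.CHAIN_APPROX_NONE)
    q=np.array(cv2.boxPoints(cv2.minAreaRect(max(cs,key=len))))
    return f(c[k]),f(q),s[k,4]/up**2
def rectinfo(cam,q,z):
    P=np.array([at(cam,p,z) for p in q])[:,:2]; e1=P[1]-P[0]; e2=P[2]-P[1]
    return [(round(np.linalg.norm(e)*1000,1),round(np.degrees(np.arctan2(e[1],e[0]))%180,1)) for e in(e1,e2)]
E
python3 - <<'E'
from h import *
im=cv2.imread('pics/top0.png')
for n,px,r in(("large",(192,210),9),("square",(201,245),10),("bar",(354,223),11),("small",(347,245),9)):
    c,q,a=blob(im,px,r); print(n,c.round(2),at('top',c,.008).round(4),rectinfo('top',q,.014),a)
C=[]
for px,r in(((240,213),10),((258.5,216),9),((277,219),9),((295,222.5),8)):
    c,q,a=blob(im,px,r,True); p=at('top',c,.0195); C.append(p[:2]); print(c.round(2),p.round(4),rectinfo('top',q,.02),a)
C=np.array(C); v=np.array([99,33,-33,-99])/1000
y=(v@C)/(v@v); yaw=np.arctan2(-y[0],y[1]); m=C.mean(0); print('scale',np.linalg.norm(y),'yaw',yaw, 'row mid',m,'res',(C-m-np.outer(v,y)).round(4))
ux=np.array([np.cos(yaw),np.sin(yaw)]); o=m-.008*ux; print('holder',o,'slot',o-.04*ux, 'tabopen',o+ux*(.064+.134*.275))
c,q,a=blob(im,(343.5,189.5),14); print('stand',c,at('top',c,.024),rectinfo('top',q,.024))
E
```

```text
large [191.74 209.56] [0.5417 0.2902 0.008 ] [(np.float64(44.0), np.float64(118.6)), (np.float64(44.5), np.float64(28.8))] 119.609375
square [200.69 244.49] [0.4165 0.2553 0.008 ] [(np.float64(39.5), np.float64(176.2)), (np.float64(40.7), np.float64(84.7))] 118.59375
bar [353.15 222.72] [ 0.4925 -0.2889  0.008 ] [(np.float64(30.4), np.float64(109.8)), (np.float64(46.8), np.float64(17.5))] 101.40625
small [346.65 244.11] [ 0.4163 -0.2623  0.008 ] [(np.float64(35.0), np.float64(89.8)), (np.float64(32.6), np.float64(177.4))] 72.703125
[239.74 212.35] [0.5294 0.117  0.0195] [(np.float64(44.9), np.float64(135.5)), (np.float64(44.6), np.float64(44.7))] 124.375
[257.97 215.6 ] [0.5176 0.052  0.0195] [(np.float64(46.2), np.float64(169.5)), (np.float64(30.2), np.float64(79.3))] 103.203125
[276.3  218.84] [ 0.5057 -0.0132  0.0195] [(np.float64(40.6), np.float64(169.5)), (np.float64(40.4), np.float64(79.7))] 122.1875
[294.61 222.1 ] [ 0.4939 -0.0782  0.0195] [(np.float64(34.4), np.float64(162.8)), (np.float64(34.9), np.float64(73.3))] 75.484375
scale 1.002139284368484 yaw -0.17996076859123078 row mid [0.51165715 0.01938865] res [[ 0.     -0.    ]
 [-0.      0.    ]
 [-0.     -0.0001]
 [ 0.      0.    ]]
holder [0.50378634 0.02082058] slot [0.46443232 0.02798022] tabopen [0.60300769 0.00276934]
stand [343.40393655 188.82696544] [ 0.61321359 -0.25571327  0.024     ] [(np.float64(58.8), np.float64(163.8)), (np.float64(58.2), np.float64(74.9))]
```

Run:
```python
from h import *
A=R.from_rotvec(arm.observe()['ee_rot']); print(A.as_matrix().round(3))
go((.4163,-.2623,.09),-.18); go((.4163,-.2623,.09),1.391)
```

```text
[[ 0.274 -0.962 -0.   ]
 [-0.962 -0.274 -0.   ]
 [ 0.     0.    -1.   ]]
T [-258.6 -328.4  136.7] turn [ 0.    -0.    -1.113]
T [-258.6 -328.4  136.7] turn [ 0.    -0.     0.458]
```

Request:
jog_arm(
  commands=[
    {"translation":[-258.6,-328.4,136.7],"turn":[0,0,-1.113]},
    {"translation":[-258.6,-328.4,136.7],"turn":[0,0,-1.113]},
    {"translation":[-258.6,-328.4,136.7],"turn":[0,0,-1.113]},
    {"translation":[-258.6,-328.4,136.7],"turn":[0,0,-1.113]},
    {"translation":[-258.6,-328.4,136.7],"turn":[0,0,-1.113]},
    {"translation":[-258.6,-328.4,136.7],"turn":[0,0,-1.113]},
    {"translation":[-258.6,-328.4,136.7],"turn":[0,0,-1.113]},
    {"translation":[-258.6,-328.4,136.7],"turn":[0,0,-1.113]},
    {"translation":[-258.6,-328.4,136.7],"turn":[0,0,-1.113]},
    {"translation":[-258.6,-328.4,136.7],"turn":[0,0,-1.113]},
    {"translation":[-258.6,-328.4,136.7],"turn":[0,0,-1.113]},
    {"translation":[-258.6,-328.4,136.7],"turn":[0,0,-1.113]},
  ],
  claw=-0.04,
  grip_force=10,
)

```text
clock: 2.8
position: [0.4192, -0.2569, 0.089]
ee_rot: [-3.127, 0.27, -0.001]
force: [0.2, 0.1, 0.9]
width: 0.519
```

Run:
```python
from h import *
print(arm.observe()); go((.4163,-.2623,.007),-.18)
```

```text
{'clock': 2.8, 'joints': array([ 0.70452702,  0.41939607, -0.33763847,  2.02728469,  0.19991177,
        0.72659877,  0.07141977]), 'dq': array([ 0.06245417, -0.02315848,  0.06148986, -0.01085475,  0.0016892 ,
        0.03861693,  0.09150269]), 'joint_efforts': array([ -1.02819946, -54.22665596,  -3.56847905, -22.06339002,
         0.22464516,  -0.29331733,  -1.25048205]), 'position': array([ 0.41919472, -0.25686767,  0.0890461 ]), 'ee_rot': array([-3.12692589e+00,  2.70271117e-01, -6.58850794e-04]), 'force': array([0.21099919, 0.06267235, 0.89114142]), 'ft_torque': array([-0.03228174, -0.09959511, -0.02441939]), 'width': 0.5191696098937448}
T [-1.9  6.1 82. ] turn [-0.003 -0.     0.008]
```

Request:
jog_arm(
  commands=[
    {"translation":[0,0,41]},
    {"translation":[0,0,75]},
    {"translation":[0,0,83]},
    {"translation":[0,0,83]},
    {"translation":[0,0,83]},
    {"translation":[0,0,83]},
  ],
)

```text
schema error: expected keys translation, turn
```

Request:
jog_arm(
  commands=[
    {"translation":[0,0,0]},
    {"translation":[0,0,0]},
    {"translation":[0,0,0]},
    {"translation":[0,0,0]},
    {"translation":[0,0,0]},
    {"translation":[0,0,0]},
    {"translation":[0,0,0]},
    {"translation":[0,0,0]},
  ],
  claw=1,
)

```text
schema error: expected keys translation, turn
```

Run:
```python
from h import *
o=arm.observe(); print(o['position'],o['ee_rot'],o['force'],o['width'],o['ft_torque'])
cv2.imwrite('pics/s1.png',arm.get_image('side')[180:384,120:392][:, :]); im=arm.get_image('top'); cv2.imwrite('pics/t1.png',im)
```

```text
[ 0.41919472 -0.25686767  0.0890461 ] [-3.12692589e+00  2.70271117e-01 -6.58850794e-04] [0.21099919 0.06267235 0.89114142] 0.5191696098937448 [-0.03228174 -0.09959511 -0.02441939]
```

View pics/s1.png

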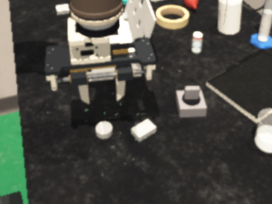

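Request:
jog_arm(
  commands=[
    {"translation":[0,0,20],"turn":[0,0,0]},
    {"translation":[0,0,55],"turn":[0,0,0]},
    {"translation":[0,0,83],"turn":[0,0,0]},
    {"translation":[0,0,83],"turn":[0,0,0]},
    {"translation":[0,0,83],"turn":[0,0,0]},
    {"translation":[0,0,83],"turn":[0,0,0]},
  ],
)

```text
clock: 3.4
position: [0.4166, -0.2635, 0.0083]
ee_rot: [3.128, -0.285, 0.001]
force: [0.4, -0.4, -0.2]
width: 0.517
```

Request:
jog_arm(
  commands=[
    {"translation":[0,0,0],"turn":[0,0,0]},
    {"translation":[0,0,0],"turn":[0,0,0]},
    {"translation":[0,0,0],"turn":[0,0,0]},
    {"translation":[0,0,0],"turn":[0,0,0]},
    {"translation":[0,0,0],"turn":[0,0,0]},
    {"translation":[0,0,0],"turn":[0,0,0]},
  ],
  claw=1,
)

```text
clock: 3.9
position: [0.417, -0.263, 0.0082]
ee_rot: [3.128, -0.283, 0.003]
force: [-1.6, -0.8, 10.0]
width: 0.364
```

Run:
```python
from h import *
o=arm.observe(); print(o['position'],o['ee_rot'],o['force'],o['width'],o['ft_torque'],abs(o['dq']).max())
```

```text
[ 0.41701494 -0.26297568  0.00824689] [ 3.12756556e+00 -2.82668138e-01  2.82057131e-03] [-1.6204364  -0.76369548  9.99587058] 0.36404121693103325 [-0.14252651  0.24188799  0.01103093] 0.0016329604030495548
```

Request:
jog_arm(
  commands=[
    {"translation":[0,0,0],"turn":[0,0,0]},
    {"translation":[0,0,0],"turn":[0,0,0]},
    {"translation":[0,0,0],"turn":[0,0,0]},
    {"translation":[0,0,0],"turn":[0,0,0.78]},
    {"translation":[0,0,0],"turn":[0,0,0.78]},
    {"translation":[0,0,0],"turn":[0,0,0.78]},
    {"translation":[0,0,0],"turn":[0,0,0.78]},
    {"translation":[0,0,0],"turn":[0,0,0.78]},
    {"translation":[0,0,0],"turn":[0,0,0.78]},
    {"translation":[0,0,0],"turn":[0,0,0.78]},
  ],
  claw=-0.04,
)

```text
clock: 4.73
position: [0.4164, -0.2621, 0.007]
ee_rot: [2.782, -1.459, 0.0]
force: [0.1, -0.6, -0.3]
width: 0.52
```

Request:
jog_arm(
  commands=[
    {"translation":[0,0,0],"turn":[0,0,0.79]},
    {"translation":[0,0,0],"turn":[0,0,0.79]},
    {"translation":[0,0,0],"turn":[0,0,0.79]},
    {"translation":[0,0,0],"turn":[0,0,0.79]},
    {"translation":[0,0,0],"turn":[0,0,0.79]},
    {"translation":[0,0,0],"turn":[0,0,0.79]},
    {"translation":[0,0,0],"turn":[0,0,0.79]},
    {"translation":[0,0,0],"turn":[0,0,0.79]},
    {"translation":[0,0,0],"turn":[0,0,0.79]},
    {"translation":[0,0,0],"turn":[0,0,0.79]},
  ],
)

```text
clock: 5.57
position: [0.4162, -0.2622, 0.007]
ee_rot: [2.018, -2.408, -0.0]
force: [0.5, -0.2, -0.0]
width: 0.521
```

Request:
jog_arm(
  commands=[
    {"translation":[0,0,0],"turn":[0,0,0]},
    {"translation":[0,0,0],"turn":[0,0,0]},
    {"translation":[0,0,0],"turn":[0,0,0]},
    {"translation":[0,0,0],"turn":[0,0,0]},
    {"translation":[0,0,0],"turn":[0,0,0]},
    {"translation":[0,0,0],"turn":[0,0,0]},
  ],
  claw=1,
  grip_force=25,
)

```text
clock: 6.07
position: [0.4162, -0.2624, 0.007]
ee_rot: [2.014, -2.411, -0.0]
force: [0.3, -0.4, -0.1]
width: 0.357
```

Run:
```python
from h import *
o=arm.observe(); print(o['position'],o['ee_rot'],o['force'],o['width'],o['ft_torque'],abs(o['dq']).max(),o['joints']); print(R.from_rotvec(o['ee_rot']).as_matrix().round(3))
```

```text
[ 0.41623656 -0.26235518  0.00702926] [ 2.01380784e+00 -2.41115962e+00 -6.57267987e-05] [ 0.28356258 -0.37597191 -0.06687466] 0.3567171222142732 [ 0.04142875  0.1159623  -0.01445097] 0.0027165085354843637 [ 0.33816093  0.53617735  0.1544779   2.11633236 -0.16454679  0.50009958
 -1.13397514]
[[-0.178 -0.984 -0.   ]
 [-0.984  0.178 -0.   ]
 [ 0.     0.    -1.   ]]
```

Request:
jog_arm(
  commands=[
    {"translation":[0,0,-35],"turn":[0,0,0]},
    {"translation":[0,0,-68],"turn":[0,0,0]},
    {"translation":[-35,-8,-75],"turn":[0,0,0]},
    {"translation":[-75,-17,-75],"turn":[0,0,0]},
    {"translation":[-115,-25,-75],"turn":[0,0,0]},
    {"translation":[-150,-33,-75],"turn":[0,0,0]},
    {"translation":[-180,-40,-75],"turn":[0,0,0]},
    {"translation":[-195,-43,-75],"turn":[0,0,0]},
    {"translation":[-195,-43,-75],"turn":[0,0,0]},
    {"translation":[-195,-43,-75],"turn":[0,0,0]},
    {"translation":[-195,-43,-75],"turn":[0,0,0]},
    {"translation":[-195,-43,-75],"turn":[0,0,0]},
  ],
)

```text
clock: 7.07
position: [0.4927, -0.0797, 0.082]
ee_rot: [2.011, -2.413, 0.0]
force: [-0.5, -0.6, -0.8]
width: 0.353
```

Request:
jog_arm(
  commands=[
    {"translation":[0,0,30],"turn":[0,0,0]},
    {"translation":[0,0,44],"turn":[0,0,0]},
    {"translation":[0,0,48],"turn":[0,0,0]},
    {"translation":[0,0,48],"turn":[0,0,0]},
    {"translation":[0,0,48],"turn":[0,0,0]},
    {"translation":[0,0,48],"turn":[0,0,0]},
  ],
)

```text
clock: 7.57
position: [0.4939, -0.0787, 0.0349]
ee_rot: [-2.012, 2.412, -0.002]
force: [-0.3, 0.4, -0.6]
width: 0.357
```

Run:
```python
from h import *
o=arm.observe(); print(o['position'],o['ee_rot'],o['force'],o['width'],o['ft_torque'],abs(o['dq']).max())
im=arm.get_image('side'); cv2.imwrite('pics/s2.png',cv2.resize(im[150:300,150:310],None,fx=3.5,fy=3.5))
```

```text
[ 0.49392582 -0.07867675  0.03490742] [-2.01210973e+00  2.41153846e+00 -1.58879726e-03] [-0.28466332  0.44651738 -0.59077697] 0.3569256907516299 [0.01647196 0.05474737 0.03404719] 0.005945716336393478
```

View pics/s2.png

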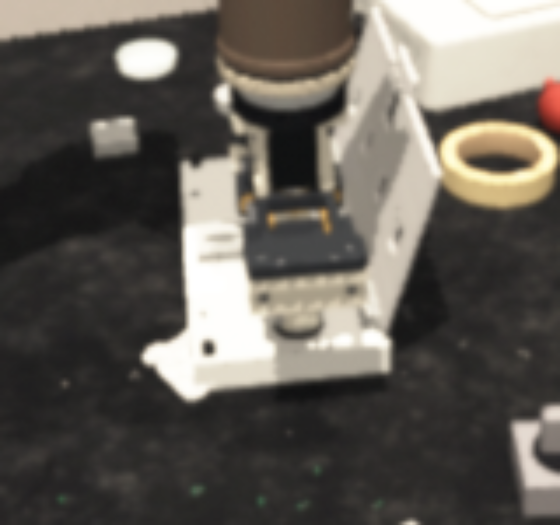

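Request:
jog_arm(
  commands=[
    {"translation":[0,0,3],"turn":[0,0,0]},
    {"translation":[0,0,6],"turn":[0,0,0]},
    {"translation":[0,0,9],"turn":[0,0,0]},
    {"translation":[0,0,10],"turn":[0,0,0]},
    {"translation":[0,0,10],"turn":[0,0,0]},
    {"translation":[0,0,10],"turn":[0,0,0]},
  ],
)

```text
clock: 8.12
position: [0.4936, -0.0781, 0.0247]
ee_rot: [-2.013, 2.411, -0.001]
force: [-3.3, 0.8, 13.6]
width: 0.358
```

Request:
jog_arm(
  commands=[
    {"translation":[0,0,0],"turn":[0,0,0]},
    {"translation":[0,0,0],"turn":[0,0,0]},
    {"translation":[0,0,0],"turn":[0,0,0]},
    {"translation":[0,0,-20],"turn":[0,0,0]},
    {"translation":[0,0,-60],"turn":[0,0,0]},
    {"translation":[0,0,-96],"turn":[0,0,0]},
    {"translation":[0,0,-96],"turn":[0,0,0]},
    {"translation":[0,0,-96],"turn":[0,0,0]},
  ],
  claw=0.0,
)

```text
clock: 8.78
position: [0.4949, -0.0781, 0.1218]
ee_rot: [-2.012, 2.409, -0.004]
force: [-0.8, -0.2, -0.8]
width: 0.498
```

```bash
cat >> h.py <<'E'
def mv(p0,y0,p1,y1):
    A=R.from_euler('z',y0)*R.from_euler('x',np.pi)
    print('T',np.round(A.inv().apply(np.array(p1)-p0)*1000,1),'tz',round(y0-y1,3))
def look(tag,crop=None):
    im=arm.get_image('top'); cv2.imwrite(f'pics/{tag}.png',im); return im
E
python3 - <<'E'
from h import *
o=arm.observe(); print(o['position'],R.from_rotvec(o['ee_rot']).as_matrix()[0].round(3))
im=look('t3')
for n,px,r in(("large",(192,210),9),("square",(201,245),10),("bar",(354,223),11)):
    c,q,a=blob(im,px,r); print(n,c.round(2),at('top',c,.008).round(4),rectinfo('top',q,.014),a)
mv((.4933,-.0781,.120),-1.75,(.4925,-.2889,.09),.32)
E
```

```text
[ 0.49487014 -0.07814796  0.12177646] [-0.178 -0.984  0.004]
large [191.74 209.56] [0.5417 0.2902 0.008 ] [(np.float64(44.0), np.float64(118.6)), (np.float64(44.5), np.float64(28.8))] 119.640625
square [200.61 244.15] [0.4176 0.2556 0.008 ] [(np.float64(39.5), np.float64(176.1)), (np.float64(40.1), np.float64(84.6))] 112.84375
bar [353.15 222.72] [ 0.4925 -0.2889  0.008 ] [(np.float64(30.4), np.float64(109.7)), (np.float64(46.8), np.float64(17.5))] 101.390625
T [207.6 -36.8  30. ] tz -2.07
```

Request:
jog_arm(
  commands=[
    {"translation":[207.6,-36.8,30],"turn":[0,0,-1.1]},
    {"translation":[207.6,-36.8,30],"turn":[0,0,-1.1]},
    {"translation":[207.6,-36.8,30],"turn":[0,0,-1.1]},
    {"translation":[207.6,-36.8,30],"turn":[0,0,-1.1]},
    {"translation":[207.6,-36.8,30],"turn":[0,0,-1.1]},
    {"translation":[207.6,-36.8,30],"turn":[0,0,-1.1]},
    {"translation":[207.6,-36.8,30],"turn":[0,0,-1.1]},
    {"translation":[207.6,-36.8,30],"turn":[0,0,-1.1]},
    {"translation":[207.6,-36.8,30],"turn":[0,0,-1.1]},
    {"translation":[207.6,-36.8,30],"turn":[0,0,-1.1]},
    {"translation":[207.6,-36.8,30],"turn":[0,0,-1.1]},
  ],
  claw=-0.35,
)

```text
clock: 9.75
position: [0.4917, -0.2886, 0.0885]
ee_rot: [-2.974, 1.009, 0.004]
force: [0.2, 0.2, 0.4]
width: 0.675
```

Request:
jog_arm(
  commands=[
    {"translation":[0,0,0],"turn":[0,0,-0.97]},
    {"translation":[0,0,0],"turn":[0,0,-0.97]},
    {"translation":[0,0,0],"turn":[0,0,-0.97]},
    {"translation":[0,0,0],"turn":[0,0,-0.97]},
    {"translation":[0,0,0],"turn":[0,0,-0.97]},
    {"translation":[0,0,0],"turn":[0,0,-0.97]},
    {"translation":[0,0,0],"turn":[0,0,-0.97]},
    {"translation":[0,0,0],"turn":[0,0,-0.97]},
    {"translation":[0,0,0],"turn":[0,0,-0.97]},
    {"translation":[0,0,35],"turn":[0,0,-0.97]},
    {"translation":[0,0,60],"turn":[0,0,-0.97]},
    {"translation":[0,0,60],"turn":[0,0,-0.97]},
  ],
)

```text
clock: 10.75
position: [0.4894, -0.2874, 0.0255]
ee_rot: [-3.099, -0.491, 0.01]
force: [-1.1, 1.0, -0.1]
width: 0.679
```

Run:
```python
from h import *
o=arm.observe(); print(o['position'],R.from_rotvec(o['ee_rot']).as_matrix()[:2].round(3),o['joints'],abs(o['dq']).max())
```

```text
[ 0.48937782 -0.28742737  0.02553918] [[ 0.951  0.309 -0.007]
 [ 0.309 -0.951  0.003]] [ 0.63758775  0.60690606 -0.28295596  1.88582614  0.25188905  0.69114966
  0.52036095] 0.09784141017676762
```

Request:
jog_arm(
  commands=[
    {"translation":[0,0,0],"turn":[0,0,0]},
    {"translation":[0,0,0],"turn":[0,0,0]},
    {"translation":[0,0,12],"turn":[0,0,0]},
    {"translation":[0,0,23],"turn":[0,0,0]},
    {"translation":[0,0,23],"turn":[0,0,0]},
    {"translation":[0,0,23],"turn":[0,0,0]},
    {"translation":[0,0,23],"turn":[0,0,0]},
    {"translation":[0,0,23],"turn":[0,0,0]},
  ],
)

```text
clock: 11.42
position: [0.4928, -0.289, 0.0074]
ee_rot: [3.101, 0.5, 0.001]
force: [-1.1, 0.2, 0.3]
width: 0.674
```

Request:
jog_arm(
  commands=[
    {"translation":[0,0,0],"turn":[0,0,0]},
    {"translation":[0,0,0],"turn":[0,0,0]},
    {"translation":[0,0,0],"turn":[0,0,0]},
    {"translation":[0,0,0],"turn":[0,0,0]},
    {"translation":[0,0,0],"turn":[0,0,0]},
    {"translation":[0,0,0],"turn":[0,0,0]},
  ],
  claw=1,
  grip_force=10,
)

```text
clock: 11.92
position: [0.4927, -0.2891, 0.0072]
ee_rot: [3.101, 0.5, 0.0]
force: [-1.2, -0.1, 2.3]
width: 0.474
```

Request:
jog_arm(
  commands=[
    {"translation":[0,0,0],"turn":[0,0,0]},
    {"translation":[0,0,0],"turn":[0,0,0]},
    {"translation":[0,0,0],"turn":[0,0,0]},
    {"translation":[0,0,-25],"turn":[0,0,0]},
    {"translation":[0,0,-25],"turn":[0,0,0.97]},
    {"translation":[0,0,-25],"turn":[0,0,0.97]},
    {"translation":[0,0,-25],"turn":[0,0,0.97]},
    {"translation":[0,0,-25],"turn":[0,0,0.97]},
    {"translation":[0,0,-25],"turn":[0,0,0.97]},
    {"translation":[0,0,-25],"turn":[0,0,0.97]},
    {"translation":[0,0,-25],"turn":[0,0,0.97]},
    {"translation":[0,0,-25],"turn":[0,0,0.97]},
  ],
  claw=-0.3,
)

```text
clock: 12.92
position: [0.4926, -0.2888, 0.032]
ee_rot: [2.974, -1.013, -0.0]
force: [0.6, -0.1, -0.0]
width: 0.652
```

Request:
jog_arm(
  commands=[
    {"translation":[0,0,0],"turn":[0,0,0.6]},
    {"translation":[0,0,0],"turn":[0,0,0.6]},
    {"translation":[0,0,0],"turn":[0,0,0.6]},
    {"translation":[0,0,0],"turn":[0,0,0.6]},
    {"translation":[0,0,0],"turn":[0,0,0.6]},
    {"translation":[0,0,0],"turn":[0,0,0.6]},
    {"translation":[0,0,12],"turn":[0,0,0.6]},
    {"translation":[0,0,25],"turn":[0,0,0.6]},
    {"translation":[0,0,25],"turn":[0,0,0.6]},
    {"translation":[0,0,25],"turn":[0,0,0.6]},
    {"translation":[0,0,25],"turn":[0,0,0.6]},
  ],
)

```text
clock: 13.83
position: [0.4924, -0.289, 0.0069]
ee_rot: [2.549, -1.837, -0.001]
force: [-0.6, 0.0, -0.6]
width: 0.653
```

Request:
jog_arm(
  commands=[
    {"translation":[0,0,0],"turn":[0,0,0]},
    {"translation":[0,0,0],"turn":[0,0,0]},
    {"translation":[0,0,0],"turn":[0,0,0]},
    {"translation":[0,0,0],"turn":[0,0,0]},
    {"translation":[0,0,0],"turn":[0,0,0]},
    {"translation":[0,0,0],"turn":[0,0,0]},
    {"translation":[0,0,0],"turn":[0,0,0]},
  ],
  claw=1,
  grip_force=25,
)

```text
clock: 14.42
position: [0.4926, -0.289, 0.0072]
ee_rot: [-2.548, 1.838, -0.0]
force: [0.8, -0.3, 2.1]
width: 0.302
```

Run:
```python
from h import *
o=arm.observe(); print(o['position'],R.from_rotvec(o['ee_rot']).as_matrix()[:2].round(3),o['joints'],abs(o['dq']).max())
ux=np.array([np.cos(-.18),np.sin(-.18)]);uy=np.array([-ux[1],ux[0]]); m=np.array([.51166,.01939])
for v in(.099,.033,-.033,-.099): print((m+v*1.002*uy).round(4))
c=m+.033*uy
mv((.4925,-.2889,.032),-1.25,(c[0],c[1],.08),-1.75)
```

```text
[ 0.49264452 -0.28895357  0.00719207] [[ 0.315 -0.949  0.   ]
 [-0.949 -0.315 -0.   ]] [ 0.34289187  0.61829888  0.13302422  1.9200872  -0.1343417   0.61144583
 -0.68822621] 0.0012098582454280835
[0.5294 0.117 ]
[0.5176 0.0519]
[ 0.5057 -0.0131]
[ 0.4939 -0.0782]
T [-315.5 -131.2  -48. ] tz 0.5
```

Request:
jog_arm(
  commands=[
    {"translation":[0,0,-35],"turn":[0,0,0]},
    {"translation":[0,0,-73],"turn":[0,0,0]},
    {"translation":[-315.5,-131.2,-73],"turn":[0,0,0.5]},
    {"translation":[-315.5,-131.2,-73],"turn":[0,0,0.5]},
    {"translation":[-315.5,-131.2,-73],"turn":[0,0,0.5]},
    {"translation":[-315.5,-131.2,-73],"turn":[0,0,0.5]},
    {"translation":[-315.5,-131.2,-73],"turn":[0,0,0.5]},
    {"translation":[-315.5,-131.2,-73],"turn":[0,0,0.5]},
    {"translation":[-315.5,-131.2,-73],"turn":[0,0,0.5]},
    {"translation":[-315.5,-131.2,-73],"turn":[0,0,0.5]},
    {"translation":[-315.5,-131.2,-73],"turn":[0,0,0.5]},
    {"translation":[-315.5,-131.2,-73],"turn":[0,0,0.5]},
  ],
)

```text
clock: 15.42
position: [0.5176, 0.0567, 0.0798]
ee_rot: [-2.022, 2.403, 0.002]
force: [0.4, -0.7, -0.2]
width: 0.3
```

Request:
jog_arm(
  commands=[
    {"translation":[0,0,0],"turn":[0,0,0]},
    {"translation":[0,0,0],"turn":[0,0,0]},
    {"translation":[0,0,0],"turn":[0,0,0]},
    {"translation":[0,0,30],"turn":[0,0,0]},
    {"translation":[0,0,46],"turn":[0,0,0]},
    {"translation":[0,0,46],"turn":[0,0,0]},
    {"translation":[0,0,46],"turn":[0,0,0]},
    {"translation":[0,0,46],"turn":[0,0,0]},
    {"translation":[0,0,46],"turn":[0,0,0]},
    {"translation":[0,0,46],"turn":[0,0,0]},
  ],
)

```text
clock: 16.25
position: [0.5182, 0.0517, 0.0349]
ee_rot: [-2.012, 2.411, -0.001]
force: [-0.0, 0.1, -1.0]
width: 0.299
```

Run:
```python
from h import *
o=arm.observe(); print(o['position'],R.from_rotvec(o['ee_rot']).as_matrix()[:2].round(3),abs(o['dq']).max(),o['width'])
```

```text
[0.5181613  0.05168752 0.0349326 ] [[-0.179 -0.984  0.001]
 [-0.984  0.179  0.   ]] 0.0035706381337701695 0.2987658044924659
```

Request:
jog_arm(
  commands=[
    {"translation":[0,0.4,3],"turn":[0,0,0]},
    {"translation":[0,0.4,6],"turn":[0,0,0]},
    {"translation":[0,0.4,9],"turn":[0,0,0]},
    {"translation":[0,0.4,10],"turn":[0,0,0]},
    {"translation":[0,0.4,10],"turn":[0,0,0]},
    {"translation":[0,0.4,10],"turn":[0,0,0]},
  ],
)

```text
clock: 16.75
position: [0.5173, 0.0519, 0.0247]
ee_rot: [-2.013, 2.411, 0.0]
force: [-4.0, 0.3, 15.5]
width: 0.298
```

Request:
jog_arm(
  commands=[
    {"translation":[0,0,0],"turn":[0,0,0]},
    {"translation":[0,0,0],"turn":[0,0,0]},
    {"translation":[0,0,0],"turn":[0,0,0]},
    {"translation":[0,0,-20],"turn":[0,0,0]},
    {"translation":[0,0,-60],"turn":[0,0,0]},
    {"translation":[0,0,-96],"turn":[0,0,0]},
    {"translation":[0,0,-96],"turn":[0,0,0]},
  ],
  claw=0.13,
)

```text
clock: 17.33
position: [0.5209, 0.0521, 0.1257]
ee_rot: [-2.008, 2.406, -0.006]
force: [1.3, 0.7, -0.3]
width: 0.437
```

Run:
```python
from h import *
im=look('t4')
for n,px,r in(("large",(192,210),9),("square",(201,245),10)):
    c,q,a=blob(im,px,r); print(n,c.round(2),at('top',c,.008).round(4),rectinfo('top',q,.014),a)
mv((.5172,.052,.120),-1.75,(.417,.2554,.09),-.08)
```

```text
large [192.15 205.16] [0.5578 0.2892 0.008 ] [(np.float64(44.1), np.float64(89.8)), (np.float64(36.4), np.float64(1.3))] 104.65625
square [200.69 244.44] [0.4166 0.2553 0.008 ] [(np.float64(39.1), np.float64(176.8)), (np.float64(39.5), np.float64(85.3))] 116.71875
T [-182.3  134.9   30. ] tz -1.67
```

Request:
jog_arm(
  commands=[
    {"translation":[-182.3,134.9,30],"turn":[0,0,-1.2]},
    {"translation":[-182.3,134.9,30],"turn":[0,0,-1.2]},
    {"translation":[-182.3,134.9,30],"turn":[0,0,-1.2]},
    {"translation":[-182.3,134.9,30],"turn":[0,0,-1.2]},
    {"translation":[-182.3,134.9,30],"turn":[0,0,-1.2]},
    {"translation":[-182.3,134.9,30],"turn":[0,0,-1.2]},
    {"translation":[-182.3,134.9,30],"turn":[0,0,-1.2]},
    {"translation":[-182.3,134.9,30],"turn":[0,0,-1.2]},
    {"translation":[-182.3,134.9,30],"turn":[0,0,-1.2]},
    {"translation":[-182.3,134.9,30],"turn":[0,0,-1.2]},
    {"translation":[-182.3,134.9,30],"turn":[0,0,-1.2]},
  ],
  claw=-0.3,
)

```text
clock: 18.3
position: [0.4162, 0.255, 0.0889]
ee_rot: [3.024, -0.847, -0.002]
force: [-0.0, -0.1, -0.5]
width: 0.649
```

Request:
jog_arm(
  commands=[
    {"translation":[0,0,0],"turn":[0,0,-0.47]},
    {"translation":[0,0,0],"turn":[0,0,-0.47]},
    {"translation":[0,0,0],"turn":[0,0,-0.47]},
    {"translation":[0,0,0],"turn":[0,0,-0.47]},
    {"translation":[0,0,0],"turn":[0,0,-0.47]},
    {"translation":[0,0,30],"turn":[0,0,-0.47]},
    {"translation":[0,0,60],"turn":[0,0,-0.47]},
    {"translation":[0,0,60],"turn":[0,0,-0.47]},
    {"translation":[0,0,60],"turn":[0,0,-0.47]},
    {"translation":[0,0,60],"turn":[0,0,-0.47]},
  ],
)

```text
clock: 19.13
position: [0.4171, 0.2555, 0.0307]
ee_rot: [3.139, -0.129, -0.0]
force: [1.4, 0.3, 0.3]
width: 0.65
```

Run:
```python
from h import *
o=arm.observe(); print(o['position'],R.from_rotvec(o['ee_rot']).as_matrix()[:2].round(3),o['joints'],abs(o['dq']).max())
```

```text
[0.41710749 0.25552074 0.03067999] [[ 0.997 -0.082 -0.   ]
 [-0.082 -0.997 -0.   ]] [-0.5458409   0.49357372 -0.14874173  2.09013546  0.13120045  0.5665721
 -0.87021941] 0.022010531724847026
```

Request:
jog_arm(
  commands=[
    {"translation":[0,0,12],"turn":[0,0,0]},
    {"translation":[0,0,23],"turn":[0,0,0]},
    {"translation":[0,0,23],"turn":[0,0,0]},
    {"translation":[0,0,23],"turn":[0,0,0]},
    {"translation":[0,0,23],"turn":[0,0,0]},
    {"translation":[0,0,23],"turn":[0,0,0]},
  ],
)

```text
clock: 19.63
position: [0.4176, 0.2558, 0.0081]
ee_rot: [-3.138, 0.126, -0.002]
force: [0.0, -0.2, 0.0]
width: 0.651
```

Request:
jog_arm(
  commands=[
    {"translation":[0,0,0],"turn":[0,0,0]},
    {"translation":[0,0,0],"turn":[0,0,0]},
    {"translation":[0,0,0],"turn":[0,0,0]},
    {"translation":[0,0,0],"turn":[0,0,0]},
    {"translation":[0,0,0],"turn":[0,0,0]},
    {"translation":[0,0,0],"turn":[0,0,0]},
  ],
  claw=1,
  grip_force=10,
)

```text
clock: 20.13
position: [0.4171, 0.2553, 0.0071]
ee_rot: [-3.139, 0.126, -0.0]
force: [0.1, -0.3, 2.9]
width: 0.414
```

Request:
jog_arm(
  commands=[
    {"translation":[0,0,0],"turn":[0,0,0]},
    {"translation":[0,0,0],"turn":[0,0,0]},
    {"translation":[0,0,0],"turn":[0,0,0]},
    {"translation":[0,0,-25],"turn":[0,0,0]},
    {"translation":[0,0,-25],"turn":[0,0,-0.97]},
    {"translation":[0,0,-25],"turn":[0,0,-0.97]},
    {"translation":[0,0,-25],"turn":[0,0,-0.97]},
    {"translation":[0,0,-25],"turn":[0,0,-0.97]},
    {"translation":[0,0,-25],"turn":[0,0,-0.97]},
    {"translation":[0,0,-25],"turn":[0,0,-0.97]},
    {"translation":[0,0,-25],"turn":[0,0,-0.97]},
    {"translation":[0,0,-25],"turn":[0,0,-0.97]},
  ],
  claw=-0.3,
)

```text
clock: 21.13
position: [0.417, 0.2552, 0.0319]
ee_rot: [2.831, 1.361, -0.0]
force: [0.4, -0.9, 0.5]
width: 0.653
```

Request:
jog_arm(
  commands=[
    {"translation":[0,0,0],"turn":[0,0,-0.6]},
    {"translation":[0,0,0],"turn":[0,0,-0.6]},
    {"translation":[0,0,0],"turn":[0,0,-0.6]},
    {"translation":[0,0,0],"turn":[0,0,-0.6]},
    {"translation":[0,0,0],"turn":[0,0,-0.6]},
    {"translation":[0,0,0],"turn":[0,0,-0.6]},
    {"translation":[0,0,12],"turn":[0,0,-0.6]},
    {"translation":[0,0,25],"turn":[0,0,-0.6]},
    {"translation":[0,0,25],"turn":[0,0,-0.6]},
    {"translation":[0,0,25],"turn":[0,0,-0.6]},
    {"translation":[0,0,25],"turn":[0,0,-0.6]},
  ],
)

```text
clock: 22.05
position: [0.417, 0.2555, 0.0074]
ee_rot: [2.311, 2.128, 0.0]
force: [0.7, 0.9, 0.3]
width: 0.651
```

Request:
jog_arm(
  commands=[
    {"translation":[0,0,0],"turn":[0,0,0]},
    {"translation":[0,0,0],"turn":[0,0,0]},
    {"translation":[0,0,0],"turn":[0,0,0]},
    {"translation":[0,0,0],"turn":[0,0,0]},
    {"translation":[0,0,0],"turn":[0,0,0]},
    {"translation":[0,0,0],"turn":[0,0,0]},
    {"translation":[0,0,0],"turn":[0,0,0]},
  ],
  claw=1,
  grip_force=25,
)

```text
clock: 22.63
position: [0.4172, 0.2553, 0.0073]
ee_rot: [2.309, 2.129, 0.001]
force: [-0.5, -0.9, 5.1]
width: 0.413
```

Run:
```python
from h import *
o=arm.observe(); print(o['position'],R.from_rotvec(o['ee_rot']).as_matrix()[:2].round(3),o['joints'],abs(o['dq']).max())
mv((.417,.2554,.007),1.49,(.5056,-.0131,.08),1.391)
```

```text
[0.41716736 0.25534403 0.00730042] [[ 0.081  0.997  0.   ]
 [ 0.997 -0.081  0.   ]] [-0.25675868  0.59331618 -0.53972506  2.07982128  0.53082717  0.60416478
  0.32209583] 0.001523604910167671
T [-260.5  110.   -73. ] tz 0.099
```

Request:
jog_arm(
  commands=[
    {"translation":[0,0,-35],"turn":[0,0,0]},
    {"translation":[0,0,-73],"turn":[0,0,0]},
    {"translation":[-260.5,110,-73],"turn":[0,0,0.099]},
    {"translation":[-260.5,110,-73],"turn":[0,0,0.099]},
    {"translation":[-260.5,110,-73],"turn":[0,0,0.099]},
    {"translation":[-260.5,110,-73],"turn":[0,0,0.099]},
    {"translation":[-260.5,110,-73],"turn":[0,0,0.099]},
    {"translation":[-260.5,110,-73],"turn":[0,0,0.099]},
    {"translation":[-260.5,110,-73],"turn":[0,0,0.099]},
    {"translation":[-260.5,110,-73],"turn":[0,0,0.099]},
    {"translation":[-260.5,110,-73],"turn":[0,0,0.099]},
    {"translation":[-260.5,110,-73],"turn":[0,0,0.099]},
  ],
)

```text
clock: 23.63
position: [0.5052, -0.0127, 0.0798]
ee_rot: [-2.412, -2.012, -0.0]
force: [0.2, 0.2, -1.3]
width: 0.411
```

Request:
jog_arm(
  commands=[
    {"translation":[0,0,0],"turn":[0,0,0]},
    {"translation":[0,0,0],"turn":[0,0,0]},
    {"translation":[0,0,0],"turn":[0,0,0]},
    {"translation":[0,0,30],"turn":[0,0,0]},
    {"translation":[0,0,46],"turn":[0,0,0]},
    {"translation":[0,0,46],"turn":[0,0,0]},
    {"translation":[0,0,46],"turn":[0,0,0]},
    {"translation":[0,0,46],"turn":[0,0,0]},
    {"translation":[0,0,46],"turn":[0,0,0]},
    {"translation":[0,0,46],"turn":[0,0,0]},
  ],
)

```text
clock: 24.47
position: [0.506, -0.0131, 0.0349]
ee_rot: [2.411, 2.012, 0.001]
force: [0.2, 0.4, -0.9]
width: 0.409
```

Run:
```python
from h import *
o=arm.observe(); print(o['position'],R.from_rotvec(o['ee_rot']).as_matrix()[:2].round(3),abs(o['dq']).max(),o['width'],o['joints'])
```

```text
[ 0.50602286 -0.01309689  0.0349385 ] [[ 0.179  0.984  0.001]
 [ 0.984 -0.179 -0.   ]] 0.004103427154457818 0.4091150659456555 [ 0.32029723  0.56179553 -0.53986213  2.02370671  0.45520799  0.67322348
  0.87675868]
```

Request:
jog_arm(
  commands=[
    {"translation":[0,-0.3,3],"turn":[0,0,0]},
    {"translation":[0,-0.3,6],"turn":[0,0,0]},
    {"translation":[0,-0.3,9],"turn":[0,0,0]},
    {"translation":[0,-0.3,10],"turn":[0,0,0]},
    {"translation":[0,-0.3,10],"turn":[0,0,0]},
    {"translation":[0,-0.3,10],"turn":[0,0,0]},
  ],
)

```text
clock: 24.97
position: [0.5054, -0.0133, 0.0249]
ee_rot: [2.411, 2.012, -0.0]
force: [-4.5, -1.5, 18.5]
width: 0.412
```

Request:
jog_arm(
  commands=[
    {"translation":[0,0,0],"turn":[0,0,0]},
    {"translation":[0,0,0],"turn":[0,0,0]},
    {"translation":[0,0,0],"turn":[0,0,0]},
    {"translation":[0,0,-20],"turn":[0,0,0]},
    {"translation":[0,0,-60],"turn":[0,0,0]},
    {"translation":[0,0,-96],"turn":[0,0,0]},
    {"translation":[0,0,-96],"turn":[0,0,0]},
  ],
  claw=0.0,
)

```text
clock: 25.55
position: [0.5087, -0.0122, 0.1256]
ee_rot: [2.408, 2.01, 0.01]
force: [1.7, -0.2, -0.2]
width: 0.499
```

Run:
```python
from h import *
im=look('t5'); cv2.imwrite('pics/t5c.png',cv2.resize(im[160:270,130:370],(800,367),interpolation=cv2.INTER_CUBIC))
c,q,a=blob(im,(192,204),12); p=at('top',c,.008); print(c.round(2),p.round(4),rectinfo('top',q,.014),a)
mv((.5053,-.013,.120),1.391,(p[0],p[1],.09),1.391)
```

```text
[192.46 200.44] [0.575  0.2885 0.008 ] [(np.float64(43.3), np.float64(89.9)), (np.float64(43.4), np.float64(1.3))] 115.53125
T [309.1  14.7  30. ] tz 0.0
```

View pics/t5c.png

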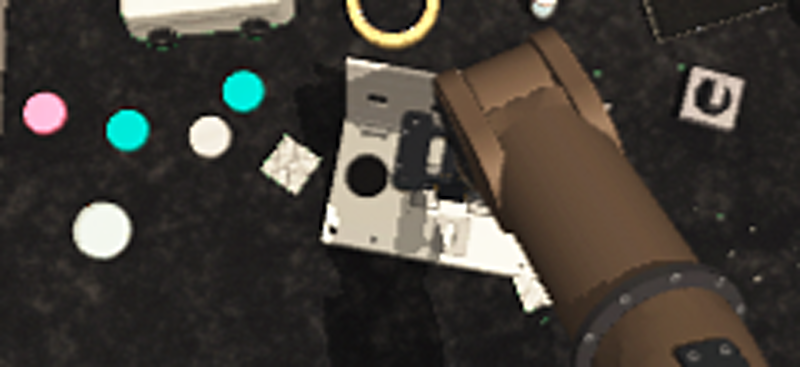

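Request:
jog_arm(
  commands=[
    {"translation":[309.1,14.7,0],"turn":[0,0,0]},
    {"translation":[309.1,14.7,0],"turn":[0,0,0]},
    {"translation":[309.1,14.7,0],"turn":[0,0,0]},
    {"translation":[309.1,14.7,0],"turn":[0,0,0]},
    {"translation":[309.1,14.7,0],"turn":[0,0,0]},
    {"translation":[309.1,14.7,30],"turn":[0,0,1.04]},
    {"translation":[309.1,14.7,30],"turn":[0,0,1.04]},
    {"translation":[309.1,14.7,30],"turn":[0,0,1.04]},
    {"translation":[309.1,14.7,30],"turn":[0,0,1.04]},
    {"translation":[309.1,14.7,30],"turn":[0,0,1.04]},
    {"translation":[309.1,14.7,30],"turn":[0,0,1.04]},
    {"translation":[309.1,14.7,30],"turn":[0,0,1.04]},
  ],
  claw=-0.22,
)

```text
clock: 26.6
position: [0.5743, 0.288, 0.0881]
ee_rot: [3.039, 0.792, -0.004]
force: [0.0, -0.1, -0.4]
width: 0.61
```

Request:
jog_arm(
  commands=[
    {"translation":[0,0,0],"turn":[0,0,0]},
    {"translation":[0,0,0],"turn":[0,0,0]},
    {"translation":[0,0,0],"turn":[0,0,0]},
    {"translation":[0,0,0],"turn":[0,0,0]},
    {"translation":[0,0,0],"turn":[0,0,0]},
    {"translation":[0,0,0],"turn":[0,0,0]},
  ],
)

```text
clock: 27.1
position: [0.5751, 0.2881, 0.0899]
ee_rot: [-3.037, -0.803, 0.0]
force: [0.1, -0.7, 0.1]
width: 0.61
```

Run:
```python
from h import *
o=arm.observe(); print(o['position'],R.from_rotvec(o['ee_rot']).as_matrix()[:2].round(3),o['joints'],abs(o['dq']).max(),o['width'])
im=look('t6'); 
for r in arm.landmark_of('side','disc_large_mid'): print(r['confidence'],at('side',r['at'],.007).round(4))
cv2.imwrite('pics/s6.png',cv2.resize(arm.get_image('side')[130:230,150:290],None,fx=4,fy=4))
```

```text
[0.57510029 0.28807952 0.08987315] [[ 0.869  0.494 -0.   ]
 [ 0.494 -0.869 -0.   ]] [-0.3130862   0.62545694 -0.35746883  1.64756077  0.26112648  0.91614034
 -0.25163623] 0.005848999848935946 0.6096944580190875
0.57 [0.5376 0.2974 0.007 ]
```

View pics/s6.png

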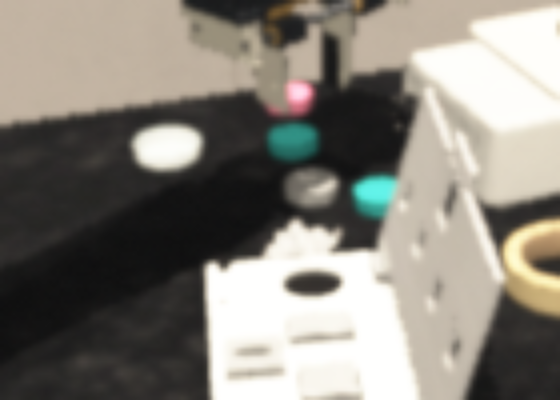

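Run:
```python
from h import *
print(at('side',(150+311/4,130+180/4),.014).round(4), proj('side',[.575,.2885,.014]),proj('side',[.575,.2885,.007]))
for r in arm.landmark_of('side','disc_large_mid'): print(r['confidence'],r['at'],at('side',r['at'],.007).round(4))
```

```text
[0.575 0.283 0.014] [227.32609183 174.27851458] [227.41516006 176.11442982]
0.63 [243.0, 179.1] [0.6183 0.2508 0.007 ]
0.49 [225.6, 160.8] [0.6003 0.4052 0.007 ]
0.46 [221.8, 151.6] [0.6077 0.4886 0.007 ]
0.41 [227.3, 177.9] [0.5713 0.2764 0.007 ]
```

Request:
jog_arm(
  commands=[
    {"translation":[0,0,20],"turn":[0,0,0.12]},
    {"translation":[0,0,50],"turn":[0,0,0.166]},
    {"translation":[0,0,70],"turn":[0,0,0.166]},
    {"translation":[0,0,83],"turn":[0,0,0.166]},
    {"translation":[0,0,83],"turn":[0,0,0.166]},
    {"translation":[0,0,83],"turn":[0,0,0.166]},
    {"translation":[0,0,83],"turn":[0,0,0.166]},
    {"translation":[0,0,83],"turn":[0,0,0.166]},
  ],
)

```text
clock: 27.97
position: [0.576, 0.289, 0.0086]
ee_rot: [-3.093, -0.547, -0.004]
force: [0.1, -0.1, 0.3]
width: 0.606
```

Request:
jog_arm(
  commands=[
    {"translation":[0,0,0],"turn":[0,0,0]},
    {"translation":[0,0,0],"turn":[0,0,0]},
    {"translation":[0,0,0],"turn":[0,0,0]},
    {"translation":[0,0,0],"turn":[0,0,0]},
    {"translation":[0,0,0],"turn":[0,0,0]},
    {"translation":[0,0,0],"turn":[0,0,0]},
  ],
  claw=1,
  grip_force=10,
)

```text
clock: 28.47
position: [0.5755, 0.2885, 0.0078]
ee_rot: [-3.093, -0.547, -0.002]
force: [0.1, -1.1, 6.8]
width: 0.47
```

Request:
jog_arm(
  commands=[
    {"translation":[0,0,0],"turn":[0,0,0]},
    {"translation":[0,0,0],"turn":[0,0,0]},
    {"translation":[0,0,0],"turn":[0,0,0]},
    {"translation":[0,0,-25],"turn":[0,0,0]},
    {"translation":[0,0,-25],"turn":[0,0,-0.87]},
    {"translation":[0,0,-25],"turn":[0,0,-0.87]},
    {"translation":[0,0,-25],"turn":[0,0,-0.87]},
    {"translation":[0,0,-25],"turn":[0,0,-0.87]},
    {"translation":[0,0,-25],"turn":[0,0,-0.87]},
    {"translation":[0,0,-25],"turn":[0,0,-0.87]},
    {"translation":[0,0,-25],"turn":[0,0,-0.87]},
    {"translation":[0,0,-25],"turn":[0,0,-0.87]},
  ],
  claw=-0.22,
)

```text
clock: 29.47
position: [0.575, 0.2878, 0.0316]
ee_rot: [-2.57, -1.806, 0.001]
force: [0.4, 0.0, -0.1]
width: 0.61
```

Request:
jog_arm(
  commands=[
    {"translation":[0,0,0],"turn":[0,0,-0.12]},
    {"translation":[0,0,0],"turn":[0,0,-0.17]},
    {"translation":[0,0,0],"turn":[0,0,-0.17]},
    {"translation":[0,0,0],"turn":[0,0,-0.17]},
    {"translation":[0,0,12],"turn":[0,0,-0.17]},
    {"translation":[0,0,25],"turn":[0,0,-0.17]},
    {"translation":[0,0,25],"turn":[0,0,-0.17]},
    {"translation":[0,0,25],"turn":[0,0,-0.17]},
    {"translation":[0,0,25],"turn":[0,0,-0.17]},
  ],
)

```text
clock: 30.22
position: [0.5748, 0.2884, 0.0066]
ee_rot: [-2.413, -2.011, 0.001]
force: [1.0, -0.2, 0.1]
width: 0.608
```

Request:
jog_arm(
  commands=[
    {"translation":[0,0,0],"turn":[0,0,0]},
    {"translation":[0,0,0],"turn":[0,0,0]},
    {"translation":[0,0,0],"turn":[0,0,0]},
    {"translation":[0,0,0],"turn":[0,0,0]},
    {"translation":[0,0,0],"turn":[0,0,0]},
    {"translation":[0,0,0],"turn":[0,0,0]},
    {"translation":[0,0,0],"turn":[0,0,0]},
  ],
  claw=1,
  grip_force=25,
)

```text
clock: 30.8
position: [0.5753, 0.2885, 0.0074]
ee_rot: [2.413, 2.012, 0.001]
force: [-0.6, -0.1, 3.1]
width: 0.471
```

Run:
```python
from h import *
o=arm.observe(); print(o['position'],R.from_rotvec(o['ee_rot']).as_matrix()[:2].round(3),o['joints'],abs(o['dq']).max())
mv((.575,.2885,.007),1.391,(.5293,.117,.08),1.391)
```

```text
[0.57529746 0.28846416 0.00735796] [[ 0.18   0.984  0.001]
 [ 0.984 -0.18   0.   ]] [-0.19902741  0.76978055 -0.54395959  1.68761589  0.5105436   0.82909675
  0.41963488] 0.002017526597984905
T [-176.9  -14.3  -73. ] tz 0.0
```

Request:
jog_arm(
  commands=[
    {"translation":[0,0,-35],"turn":[0,0,0]},
    {"translation":[0,0,-73],"turn":[0,0,0]},
    {"translation":[-176.9,-14.3,-73],"turn":[0,0,0]},
    {"translation":[-176.9,-14.3,-73],"turn":[0,0,0]},
    {"translation":[-176.9,-14.3,-73],"turn":[0,0,0]},
    {"translation":[-176.9,-14.3,-73],"turn":[0,0,0]},
    {"translation":[-176.9,-14.3,-73],"turn":[0,0,0]},
    {"translation":[-176.9,-14.3,-73],"turn":[0,0,0]},
    {"translation":[-176.9,-14.3,-73],"turn":[0,0,0]},
    {"translation":[-176.9,-14.3,-73],"turn":[0,0,0]},
  ],
)

```text
clock: 31.63
position: [0.5295, 0.1183, 0.0802]
ee_rot: [-2.412, -2.013, -0.002]
force: [-0.3, 0.5, -0.6]
width: 0.469
```

Request:
jog_arm(
  commands=[
    {"translation":[0,0,0],"turn":[0,0,0]},
    {"translation":[0,0,0],"turn":[0,0,0]},
    {"translation":[0,0,30],"turn":[0,0,0]},
    {"translation":[0,0,46],"turn":[0,0,0]},
    {"translation":[0,0,46],"turn":[0,0,0]},
    {"translation":[0,0,46],"turn":[0,0,0]},
    {"translation":[0,0,46],"turn":[0,0,0]},
    {"translation":[0,0,46],"turn":[0,0,0]},
    {"translation":[0,0,46],"turn":[0,0,0]},
  ],
)

```text
clock: 32.38
position: [0.5297, 0.1172, 0.035]
ee_rot: [2.412, 2.012, 0.002]
force: [-0.8, 0.5, 0.0]
width: 0.466
```

Run:
```python
from h import *
o=arm.observe(); print(o['position'],R.from_rotvec(o['ee_rot']).as_matrix()[:2].round(3),abs(o['dq']).max(),o['width'])
```

```text
[0.52974472 0.11724859 0.03500909] [[ 0.18   0.984  0.001]
 [ 0.984 -0.18   0.   ]] 0.004828873835933943 0.46640165438671755
```

Request:
jog_arm(
  commands=[
    {"translation":[0,-0.3,3],"turn":[0,0,0]},
    {"translation":[0,-0.3,6],"turn":[0,0,0]},
    {"translation":[0,-0.3,9],"turn":[0,0,0]},
    {"translation":[0,-0.3,10],"turn":[0,0,0]},
    {"translation":[0,-0.3,10],"turn":[0,0,0]},
    {"translation":[0,-0.3,10],"turn":[0,0,0]},
  ],
)

```text
clock: 32.88
position: [0.529, 0.1168, 0.0248]
ee_rot: [2.412, 2.011, 0.0]
force: [-4.8, -1.6, 13.7]
width: 0.465
```

Request:
jog_arm(
  commands=[
    {"translation":[0,0,0],"turn":[0,0,0]},
    {"translation":[0,0,0],"turn":[0,0,0]},
    {"translation":[0,0,0],"turn":[0,0,0]},
    {"translation":[0,0,-20],"turn":[0,0,0]},
    {"translation":[0,0,-60],"turn":[0,0,0]},
    {"translation":[0,0,-100],"turn":[0,0,0]},
    {"translation":[0,0,-140],"turn":[0,0,0]},
    {"translation":[0,0,-180],"turn":[0,0,0]},
    {"translation":[0,0,-220],"turn":[0,0,0]},
    {"translation":[0,0,-236],"turn":[0,0,0]},
    {"translation":[0,0,-236],"turn":[0,0,0]},
  ],
  claw=-0.17,
)

```text
clock: 33.8
position: [0.5309, 0.118, 0.2644]
ee_rot: [2.411, 2.009, 0.01]
force: [0.2, 0.2, -0.2]
width: 0.586
```

Run:
```python
from h import *
o=arm.observe(); print(o['position'])
a=arm.get_image('top')[195:260,215:320]; b=arm.get_image('side')[180:270,180:290]
cv2.imwrite('pics/c7.png',np.vstack([cv2.resize(a,(480,297),interpolation=cv2.INTER_CUBIC),cv2.resize(b,(480,303),interpolation=cv2.INTER_CUBIC)]))
mv((.529,.117,.26),1.391,(.6298,-.0021,.26),1.391)
```

```text
[0.53085405 0.11803738 0.2644205 ]
T [-99.2 120.5   0. ] tz 0.0
```

View pics/c7.png

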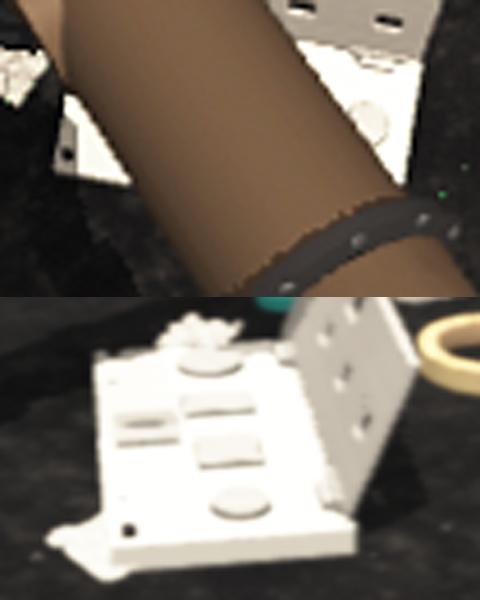

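Request:
jog_arm(
  commands=[
    {"translation":[-99.2,120.5,0],"turn":[0,0,0]},
    {"translation":[-99.2,120.5,0],"turn":[0,0,0]},
    {"translation":[-99.2,120.5,0],"turn":[0,0,0]},
    {"translation":[-99.2,120.5,0],"turn":[0,0,0]},
    {"translation":[-99.2,120.5,0],"turn":[0,0,0]},
    {"translation":[-99.2,120.5,0],"turn":[0,0,0]},
    {"translation":[-99.2,120.5,0],"turn":[0,0,0]},
    {"translation":[-99.2,120.5,0],"turn":[0,0,0]},
    {"translation":[-99.2,120.5,30],"turn":[0,0,0]},
    {"translation":[-99.2,120.5,65],"turn":[0,0,0]},
    {"translation":[-99.2,120.5,100],"turn":[0,0,0]},
    {"translation":[-99.2,120.5,120],"turn":[0,0,0]},
  ],
  claw=1,
)

```text
clock: 34.9
position: [0.6271, -0.0014, 0.1366]
ee_rot: [-2.409, -2.013, 0.005]
force: [-0.2, 0.2, 0.4]
width: 0.002
```

Request:
jog_arm(
  commands=[
    {"translation":[0,0,0],"turn":[0,0,0]},
    {"translation":[0,0,0],"turn":[0,0,0]},
    {"translation":[0,-7,0],"turn":[0,0,0]},
    {"translation":[0,-13,0],"turn":[0,0,0]},
    {"translation":[0,-18,0],"turn":[0,0,0]},
    {"translation":[0,-23,0],"turn":[0,0,0]},
    {"translation":[0,-28,0],"turn":[0,0,0]},
    {"translation":[0,-33,0],"turn":[0,0,0]},
    {"translation":[0,-38,0],"turn":[0,0,0]},
    {"translation":[0,-43,0],"turn":[0,0,0]},
  ],
)

```text
clock: 35.73
position: [0.5867, 0.0054, 0.1401]
ee_rot: [2.413, 2.011, -0.0]
force: [1.3, 0.2, 1.8]
width: 0.004
```

Contact is light; keep pulling.

Request:
jog_arm(
  commands=[
    {"translation":[0,-5,0],"turn":[0,0,0]},
    {"translation":[0,-10,0],"turn":[0,0,0]},
    {"translation":[0,-15,0],"turn":[0,0,0]},
    {"translation":[0,-20,0],"turn":[0,0,0]},
    {"translation":[0,-25,0],"turn":[0,0,0]},
    {"translation":[0,-30,0],"turn":[0,0,0]},
    {"translation":[0,-35,0],"turn":[0,0,0]},
    {"translation":[0,-40,0],"turn":[0,0,0]},
    {"translation":[0,-45,0],"turn":[0,0,0]},
    {"translation":[0,-50,0],"turn":[0,0,0]},
  ],
)

```text
clock: 36.57
position: [0.5376, 0.0144, 0.14]
ee_rot: [2.413, 2.012, -0.0]
force: [1.7, 0.1, -1.4]
width: 0.002
```

Run:
```python
from h import *
o=arm.observe(); print(o['position'],o['force'])
b=arm.get_image('side')[120:280,150:340]; cv2.imwrite('pics/s8.png',cv2.resize(b,None,fx=2.5,fy=2.5))
```

```text
[0.53756003 0.01444063 0.13999539] [ 1.73863822  0.10317129 -1.42665954]
```

View pics/s8.png

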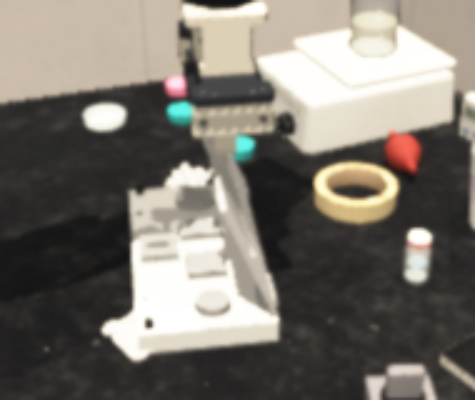

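Request:
jog_arm(
  commands=[
    {"translation":[0,5,-20],"turn":[0,0,0]},
    {"translation":[0,5,-60],"turn":[0,0,0]},
    {"translation":[0,5,-100],"turn":[0,0,0]},
    {"translation":[0,5,-110],"turn":[0,0,0]},
    {"translation":[0,5,-110],"turn":[0,0,0]},
  ],
)

```text
clock: 37.03
position: [0.5447, 0.0142, 0.2537]
ee_rot: [2.41, 2.009, 0.008]
force: [0.6, -0.2, -0.1]
width: 0.006
```

Run:
```python
from h import *
t=arm.get_image('top');s=arm.get_image('side')
a=t[175:205,328:360]; b=s[255:305,285:337]
cv2.imwrite('pics/c9.png',np.hstack([cv2.resize(a,(400,400),interpolation=cv2.INTER_CUBIC),cv2.resize(b,(400,400),interpolation=cv2.INTER_CUBIC)]))
c,q,a=blob(t,(343.5,189.5),14); print('stand',c,at('top',c,.024),rectinfo('top',q,.024),q.round(1))
```

```text
stand [343.4015669  188.82731801] [ 0.61321231 -0.25570469  0.024     ] [(np.float64(58.8), np.float64(163.8)), (np.float64(58.3), np.float64(74.9))] [[333.4 194.6]
 [337.4 179.2]
 [353.1 183.3]
 [349.2 198.7]]
```

View pics/c9.png

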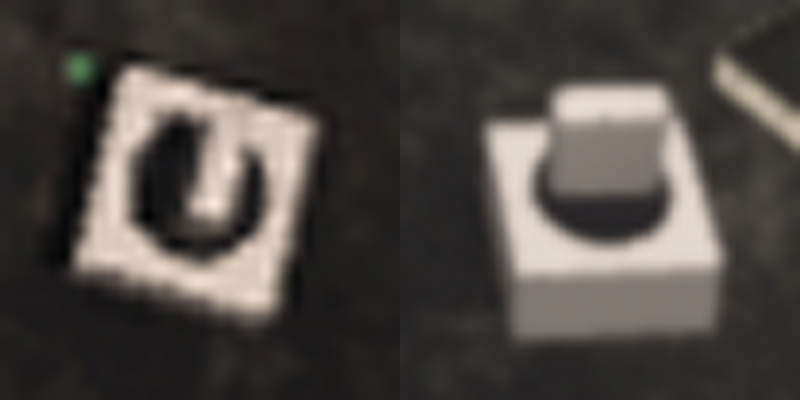

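Run:
```python
from h import *
print(at('top',(344.9,186.7),.058).round(4))
# side: top face corners z=.058
sc=lambda x,y:(285+(x-400)*52/400-.5,255+y*50/400-.5)
for p in((553,92),(665,90),(668,118),(556,122)): print(at('side',sc(*p),.058).round(4))
st=np.array([at('side',sc(*p),.024) for p in((485,122),(680,120),(722,268),(515,272))]); print(st.round(4),st.mean(0))
stt=at('top',(343.4,188.8),.016);print('stand top cam lower z',stt)
mv((.5446,.0133,.25),1.391,(.613,-.2555,.12),-.27)
```

```text
[ 0.6139 -0.2542  0.058 ]
[ 0.5983 -0.2488  0.058 ]
[ 0.6278 -0.2582  0.058 ]
[ 0.6235 -0.2681  0.058 ]
[ 0.5941 -0.2594  0.058 ]
[[ 0.593  -0.22    0.024 ]
 [ 0.6465 -0.2379  0.024 ]
 [ 0.6308 -0.2917  0.024 ]
 [ 0.577  -0.2744  0.024 ]] [ 0.61182597 -0.25599941  0.024     ]
stand top cam lower z [ 0.61494612 -0.25738099  0.016     ]
T [-252.2  115.4  130. ] tz 1.661
```

Request:
jog_arm(
  commands=[
    {"translation":[-252.8,115,0],"turn":[0,0,0.1]},
    {"translation":[-252.8,115,0],"turn":[0,0,0.2]},
    {"translation":[-252.8,115,0],"turn":[0,0,0.3]},
    {"translation":[-252.8,115,0],"turn":[0,0,0.4]},
    {"translation":[-252.8,115,0],"turn":[0,0,0.5]},
    {"translation":[-252.8,115,20],"turn":[0,0,0.6]},
    {"translation":[-252.8,115,50],"turn":[0,0,0.72]},
    {"translation":[-252.8,115,80],"turn":[0,0,0.84]},
    {"translation":[-252.8,115,110],"turn":[0,0,0.96]},
    {"translation":[-252.8,115,130],"turn":[0,0,1.08]},
    {"translation":[-252.8,115,130],"turn":[0,0,1.2]},
    {"translation":[-252.8,115,130],"turn":[0,0,1.2]},
  ],
  claw=-0.09,
  grip_force=6,
)

```text
clock: 38.13
position: [0.6083, -0.255, 0.1162]
ee_rot: [-3.126, -0.289, 0.01]
force: [0.5, -0.4, -1.2]
width: 0.548
```

Request:
jog_arm(
  commands=[
    {"translation":[0,0,0],"turn":[0,0,0.12]},
    {"translation":[0,0,0],"turn":[0,0,0.24]},
    {"translation":[0,0,0],"turn":[0,0,0.36]},
    {"translation":[0,0,0],"turn":[0,0,0.47]},
    {"translation":[0,0,0],"turn":[0,0,0.47]},
    {"translation":[0,0,0],"turn":[0,0,0.47]},
    {"translation":[0,0,0],"turn":[0,0,0.47]},
  ],
)

```text
clock: 38.72
position: [0.6105, -0.2557, 0.1199]
ee_rot: [3.112, -0.43, -0.001]
force: [-1.2, -0.1, 0.9]
width: 0.542
```

Run:
```python
from h import *
o=arm.observe(); print(o['position'],R.from_rotvec(o['ee_rot']).as_matrix()[:2].round(3),o['joints'],abs(o['dq']).max(),o['width'])
b=arm.get_image('side')[170:350,180:340]; cv2.imwrite('pics/s10.png',cv2.resize(b,None,fx=3.3,fy=3.3))
```

```text
[ 0.61051611 -0.25574715  0.11986479] [[ 0.963 -0.271 -0.   ]
 [-0.271 -0.963 -0.   ]] [ 0.43683072  0.59901644 -0.18744584  1.58126644  0.12762527  0.97363147
 -0.06500488] 0.01757367844163325 0.5418879981019287
```

View pics/s10.png

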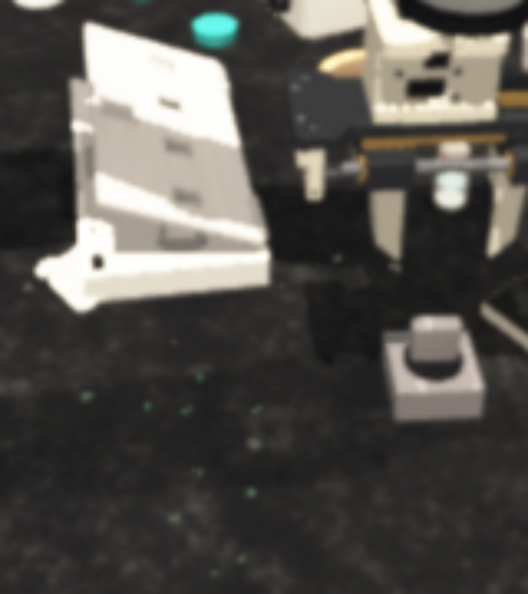

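Request:
jog_arm(
  commands=[
    {"translation":[0,0,20],"turn":[0,0,0]},
    {"translation":[0,0,45],"turn":[0,0,0]},
    {"translation":[0,0,70],"turn":[0,0,0]},
    {"translation":[0,0,87],"turn":[0,0,0]},
    {"translation":[0,0,87],"turn":[0,0,0]},
    {"translation":[0,0,87],"turn":[0,0,0]},
    {"translation":[0,0,87],"turn":[0,0,0]},
    {"translation":[0,0,87],"turn":[0,0,0]},
    {"translation":[0,0,87],"turn":[0,0,0]},
  ],
)

```text
clock: 39.52
position: [0.6116, -0.2562, 0.0346]
ee_rot: [3.11, -0.438, 0.004]
force: [0.3, -0.5, 0.5]
width: 0.546
```

Request:
jog_arm(
  commands=[
    {"translation":[0,0,0],"turn":[0,0,0]},
    {"translation":[0,0,0],"turn":[0,0,0]},
    {"translation":[0,0,0],"turn":[0,0,0]},
    {"translation":[0,0,0],"turn":[0,0,0]},
    {"translation":[0,0,0],"turn":[0,0,0]},
    {"translation":[0,0,0],"turn":[0,0,0]},
    {"translation":[0,0,0],"turn":[0,0,0]},
  ],
  claw=1,
)

```text
clock: 40.1
position: [0.6109, -0.256, 0.0334]
ee_rot: [3.111, -0.439, 0.001]
force: [-0.1, -0.0, 4.3]
width: 0.349
```

Run:
```python
from h import *
o=arm.observe(); print(o['position'],R.from_rotvec(o['ee_rot']).as_matrix()[:2].round(3),o['force'],o['width']*92)
```

```text
[ 0.61091541 -0.25597871  0.03340784] [[ 0.961 -0.276  0.001]
 [-0.276 -0.961 -0.   ]] [-1.03882194e-01 -2.42280963e-05  4.31565968e+00] 32.12017798824147
```

Request:
jog_arm(
  commands=[
    {"translation":[0,0,0],"turn":[0,0,0]},
    {"translation":[0,0,0],"turn":[0,0,0]},
    {"translation":[0,0,0],"turn":[0,0,0]},
    {"translation":[0,0,-20],"turn":[0,0,0]},
    {"translation":[0,0,-40],"turn":[0,0,0]},
    {"translation":[0,0,-40],"turn":[0,0,-0.12]},
    {"translation":[0,0,-40],"turn":[0,0,-0.24]},
    {"translation":[0,0,-40],"turn":[0,0,-0.36]},
    {"translation":[0,0,-40],"turn":[0,0,-0.48]},
    {"translation":[0,0,-40],"turn":[0,0,-0.6]},
    {"translation":[0,0,-40],"turn":[0,0,-0.72]},
    {"translation":[0,0,-40],"turn":[0,0,-0.72]},
  ],
  claw=-0.09,
)

```text
clock: 41.1
position: [0.6102, -0.2561, 0.0726]
ee_rot: [-3.064, -0.693, 0.001]
force: [0.4, 0.3, 0.5]
width: 0.545
```

Request:
jog_arm(
  commands=[
    {"translation":[0,0,0],"turn":[0,0,-0.12]},
    {"translation":[0,0,0],"turn":[0,0,-0.24]},
    {"translation":[0,0,0],"turn":[0,0,-0.36]},
    {"translation":[0,0,0],"turn":[0,0,-0.48]},
    {"translation":[0,0,0],"turn":[0,0,-0.6]},
    {"translation":[0,0,0],"turn":[0,0,-0.72]},
    {"translation":[0,0,0],"turn":[0,0,-0.84]},
    {"translation":[0,0,0],"turn":[0,0,-0.85]},
    {"translation":[0,0,0],"turn":[0,0,-0.85]},
    {"translation":[0,0,0],"turn":[0,0,-0.85]},
    {"translation":[0,0,0],"turn":[0,0,-0.85]},
  ],
  claw=0.2,
)

```text
clock: 42.02
position: [0.6107, -0.2558, 0.073]
ee_rot: [2.514, 1.884, -0.0]
force: [0.7, 0.4, 0.2]
width: 0.4
```

Request:
jog_arm(
  commands=[
    {"translation":[0,0,10],"turn":[0,0,0]},
    {"translation":[0,0,25],"turn":[0,0,0]},
    {"translation":[0,0,40],"turn":[0,0,0]},
    {"translation":[0,0,40],"turn":[0,0,0]},
    {"translation":[0,0,40],"turn":[0,0,0]},
    {"translation":[0,0,40],"turn":[0,0,0]},
    {"translation":[0,0,40],"turn":[0,0,0]},
  ],
)

```text
clock: 42.6
position: [0.6113, -0.2559, 0.0339]
ee_rot: [2.51, 1.888, 0.001]
force: [-0.5, -0.0, -0.5]
width: 0.398
```

Request:
jog_arm(
  commands=[
    {"translation":[0,0,0],"turn":[0,0,0]},
    {"translation":[0,0,0],"turn":[0,0,0]},
    {"translation":[0,0,0],"turn":[0,0,0]},
    {"translation":[0,0,0],"turn":[0,0,0]},
    {"translation":[0,0,0],"turn":[0,0,0]},
    {"translation":[0,0,0],"turn":[0,0,0]},
    {"translation":[0,0,0],"turn":[0,0,0]},
    {"translation":[0,0,0],"turn":[0,0,0]},
    {"translation":[0,0,0],"turn":[0,0,0]},
  ],
  claw=1,
  grip_force=30,
)

```text
clock: 43.35
position: [0.6108, -0.2559, 0.0333]
ee_rot: [2.51, 1.888, 0.0]
force: [-0.7, -0.0, 3.8]
width: 0.131
```

Run:
```python
from h import *
o=arm.observe(); print(o['position'],R.from_rotvec(o['ee_rot']).as_matrix()[:2].round(3),o['force'],o['width']*92,o['joints'])
t=arm.get_image('top');s=arm.get_image('side')
cv2.imwrite('pics/c11.png',np.vstack([cv2.resize(t[190:260,215:320],(510,300),interpolation=cv2.INTER_CUBIC),cv2.resize(s[170:320,180:340],(510,300),interpolation=cv2.INTER_CUBIC)]))
```

```text
[ 0.61080215 -0.25585697  0.03326695] [[ 0.277  0.961  0.   ]
 [ 0.961 -0.277 -0.   ]] [-0.66590036 -0.02133114  3.83019246] 12.051209282722402 [ 0.66415805  0.76131606 -0.55687656  1.62218361  0.48460788  0.89915824
  1.21417749]
```

View pics/c11.png

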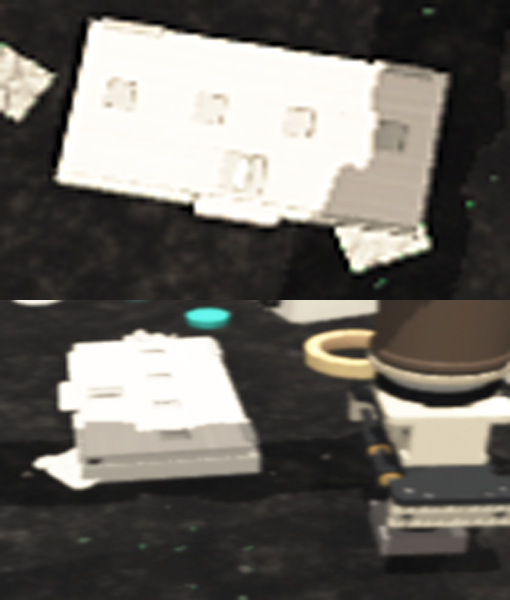

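Run:
```python
from h import *
mv((.6108,-.2559,.0333),1.290,(.4644,.0280,.11),1.391)
```

```text
T [ 232.2 -219.3  -76.7] tz -0.101
```

Request:
jog_arm(
  commands=[
    {"translation":[0,0,-20],"turn":[0,0,0]},
    {"translation":[0,0,-50],"turn":[0,0,0]},
    {"translation":[0,0,-76.7],"turn":[0,0,0]},
    {"translation":[232.2,-219.3,-76.7],"turn":[0,0,-0.101]},
    {"translation":[232.2,-219.3,-76.7],"turn":[0,0,-0.101]},
    {"translation":[232.2,-219.3,-76.7],"turn":[0,0,-0.101]},
    {"translation":[232.2,-219.3,-76.7],"turn":[0,0,-0.101]},
    {"translation":[232.2,-219.3,-76.7],"turn":[0,0,-0.101]},
    {"translation":[232.2,-219.3,-76.7],"turn":[0,0,-0.101]},
    {"translation":[232.2,-219.3,-76.7],"turn":[0,0,-0.101]},
    {"translation":[232.2,-219.3,-76.7],"turn":[0,0,-0.101]},
    {"translation":[232.2,-219.3,-76.7],"turn":[0,0,-0.101]},
  ],
)

```text
clock: 44.45
position: [0.4613, 0.0336, 0.11]
ee_rot: [-2.403, -2.022, -0.001]
force: [-0.8, 0.0, -1.0]
width: 0.126
```

Request:
jog_arm(
  commands=[
    {"translation":[0,0,0],"turn":[0,0,0]},
    {"translation":[0,0,0],"turn":[0,0,0]},
    {"translation":[0,0,0],"turn":[0,0,0]},
    {"translation":[0,0,20],"turn":[0,0,0]},
    {"translation":[0,0,38],"turn":[0,0,0]},
    {"translation":[0,0,38],"turn":[0,0,0]},
    {"translation":[0,0,38],"turn":[0,0,0]},
    {"translation":[0,0,38],"turn":[0,0,0]},
    {"translation":[0,0,38],"turn":[0,0,0]},
  ],
)

```text
clock: 45.2
position: [0.4651, 0.0279, 0.0725]
ee_rot: [2.412, 2.012, 0.002]
force: [0.7, 0.3, -0.1]
width: 0.128
```

Run:
```python
from h import *
o=arm.observe(); print(o['position'],R.from_rotvec(o['ee_rot']).as_matrix()[:2].round(3),o['force'],o['width']*92,abs(o['dq']).max())
go((.4644,.0280,o['position'][2]),1.391)
```

```text
[0.46508137 0.02786246 0.0725346 ] [[ 0.18   0.984  0.001]
 [ 0.984 -0.18   0.   ]] [ 0.67414478  0.26479235 -0.13403199] 11.820968154596997 0.005517238312048544
T [ 0.  -0.7 -0. ] turn [ 0.001 -0.    -0.001]
```

Request:
jog_arm(
  commands=[
    {"translation":[0,-0.5,4],"turn":[0,0,0]},
    {"translation":[0,-0.5,8],"turn":[0,0,0]},
    {"translation":[0,-0.5,11],"turn":[0,0,0]},
    {"translation":[0,-0.5,13],"turn":[0,0,0]},
    {"translation":[0,-0.5,15],"turn":[0,0,0]},
    {"translation":[0,-0.5,15],"turn":[0,0,0]},
    {"translation":[0,-0.5,15],"turn":[0,0,0]},
  ],
)

```text
clock: 45.78
position: [0.4638, 0.0282, 0.0566]
ee_rot: [-2.412, -2.013, 0.0]
force: [0.1, -0.1, -1.1]
width: 0.131
```

Request:
jog_arm(
  commands=[
    {"translation":[0,0,3],"turn":[0,0,0]},
    {"translation":[0,0,6],"turn":[0,0,0]},
    {"translation":[0,0,8],"turn":[0,0,0]},
    {"translation":[0,0,9],"turn":[0,0,0]},
    {"translation":[0,0,9],"turn":[0,0,0]},
    {"translation":[0,0,9],"turn":[0,0,0]},
  ],
)

```text
clock: 46.28
position: [0.4641, 0.0281, 0.0482]
ee_rot: [2.411, 2.012, 0.0]
force: [-1.8, -1.8, 10.4]
width: 0.13
```

Request:
jog_arm(
  commands=[
    {"translation":[0,0,-0.5],"turn":[0,0,0.1]},
    {"translation":[0,0,-0.5],"turn":[0,0,0.2]},
    {"translation":[0,0,-0.5],"turn":[0,0,0.32]},
    {"translation":[0,0,-0.5],"turn":[0,0,0.44]},
    {"translation":[0,0,-0.5],"turn":[0,0,0.56]},
    {"translation":[0,0,-0.5],"turn":[0,0,0.68]},
    {"translation":[0,0,-0.5],"turn":[0,0,0.8]},
    {"translation":[0,0,-0.5],"turn":[0,0,0.8]},
  ],
)

```text
clock: 46.95
position: [0.4639, 0.0282, 0.0483]
ee_rot: [3.007, 0.907, 0.0]
force: [-0.1, 0.2, 2.4]
width: 0.131
```

Run:
```python
from h import *
o=arm.observe(); print(o['position'],R.from_rotvec(o['ee_rot']).as_matrix()[:2].round(3),o['force'],o['ft_torque'],o['width']*92)
```

```text
[0.46393087 0.02818643 0.04834473] [[ 0.833  0.553  0.   ]
 [ 0.553 -0.833 -0.   ]] [-0.14862159  0.22941605  2.38234312] [ 0.10727213 -0.11692975 -0.03067548] 12.067931214617545
```

Request:
jog_arm(
  commands=[
    {"translation":[0,0,0],"turn":[0,0,0.12]},
    {"translation":[0,0,0],"turn":[0,0,0.24]},
    {"translation":[0,0,0],"turn":[0,0,0.36]},
    {"translation":[0,0,0],"turn":[0,0,0.48]},
    {"translation":[0,0,0],"turn":[0,0,0.6]},
    {"translation":[0,0,0],"turn":[0,0,0.68]},
    {"translation":[0,0,0],"turn":[0,0,0.74]},
    {"translation":[0,0,0],"turn":[0,0,0.79]},
    {"translation":[0,0,0],"turn":[0,0,0.81]},
    {"translation":[0,0,0],"turn":[0,0,0.81]},
    {"translation":[0,0,0],"turn":[0,0,0.81]},
  ],
)

```text
clock: 47.87
position: [0.4641, 0.0281, 0.0483]
ee_rot: [3.123, -0.338, 0.001]
force: [0.3, -0.6, 3.0]
width: 0.125
```

Run:
```python
from h import *
o=arm.observe(); m=R.from_rotvec(o['ee_rot']).as_matrix(); print(o['position'],'yaw',np.arctan2(m[1,0],m[0,0]),o['force'],o['ft_torque'],o['width']*92,o['joints'])
```

```text
[0.46406677 0.02806632 0.04827987] yaw -0.21583007134571078 [ 0.32741763 -0.62715954  2.98397369] [-0.17159104 -0.14575353  0.04139667] 11.505851121875338 [-0.00629792  0.44008916 -0.21739579  2.13115774  0.16744532  0.58556488
 -0.55928274]
```

Request:
jog_arm(
  commands=[
    {"translation":[0,0,0],"turn":[0,0,0.04]},
    {"translation":[0,0,0],"turn":[0,0,0.08]},
    {"translation":[0,0,0],"turn":[0,0,0.1]},
    {"translation":[0,0,0],"turn":[0,0,0.1]},
  ],
)

```text
clock: 48.2
position: [0.4648, 0.0277, 0.0484]
ee_rot: [-3.102, 0.498, -0.003]
force: [4.0, -3.3, -0.3]
width: 0.129
```

Run:
```python
from h import *
o=arm.observe(); m=R.from_rotvec(o['ee_rot']).as_matrix(); print(o['position'],'yaw',np.arctan2(m[1,0],m[0,0]),o['force'],o['ft_torque'],o['width']*92)
```

```text
[0.4648083  0.02770897 0.04836595] yaw -0.31859474690566864 [ 3.96404649 -3.2965748  -0.30882046] [-0.88010609 -1.13296241  0.10760126] 11.909458959081245
```

Request:
jog_arm(
  commands=[
    {"translation":[0,0,0],"turn":[0,0,-0.05]},
    {"translation":[0,0,0],"turn":[0,0,-0.07]},
    {"translation":[0,0,0],"turn":[0,0,-0.07]},
  ],
)

```text
clock: 48.45
position: [0.4643, 0.0281, 0.0483]
ee_rot: [-3.117, 0.387, -0.001]
force: [2.0, -1.9, 1.0]
width: 0.125
```

Request:
jog_arm(
  commands=[
    {"translation":[0,0,0],"turn":[0,0,0]},
    {"translation":[0,0,0],"turn":[0,0,0]},
    {"translation":[0,0,0],"turn":[0,0,0]},
    {"translation":[0,0,0],"turn":[0,0,0]},
    {"translation":[0,0,-20],"turn":[0,0,0]},
    {"translation":[0,0,-60],"turn":[0,0,0]},
    {"translation":[0,0,-100],"turn":[0,0,0]},
    {"translation":[0,-40,-130],"turn":[0,0,0]},
    {"translation":[0,-80,-150],"turn":[0,0,0]},
    {"translation":[0,-120,-150],"turn":[0,0,0]},
    {"translation":[0,-160,-150],"turn":[0,0,0]},
    {"translation":[0,-200,-150],"turn":[0,0,0]},
  ],
  claw=0.3,
)

```text
clock: 49.45
position: [0.5121, 0.2188, 0.1991]
ee_rot: [-3.117, 0.391, -0.002]
force: [-0.4, -0.6, -0.1]
width: 0.352
```

Run:
```python
from h import *
o=arm.observe(); print(o['position'],o['width'])
t=arm.get_image('top');s=arm.get_image('side')
cv2.imwrite('pics/c12.png',np.vstack([cv2.resize(t[190:260,215:320],(510,300),interpolation=cv2.INTER_CUBIC),cv2.resize(s[180:270,175:290],(510,300),interpolation=cv2.INTER_CUBIC)]))
c=np.array([.4644,.028]);ux=np.array([np.cos(-.18),np.sin(-.18)]);uy=np.array([-ux[1],ux[0]])
pts=[np.r_[c+a*ux+b*uy,.073] for a,b in((0,0),(0,.016),(0,-.016),(.016,0),(-.016,0))]
print((proj('top',pts)-[215,190])*510/105,(proj('side',pts)-[175,180])*[510/115,300/90]+[0,300])
for n in('top','side'):
  for r in arm.landmark_of(n,'stud_grip')[:1]: print(r['confidence'],at(n,r['at'],.058).round(4))
```

```text
[0.51205132 0.21882607 0.19905462] 0.35239147449182245
[[243.38922548 188.59041107]
 [220.99705021 184.59229884]
 [265.79690361 192.59129134]
 [247.30323332 166.30686495]
 [239.45915256 210.96542018]] [[164.03228843 382.94781656]
 [162.62392109 372.22555937]
 [165.48141287 393.98036779]
 [191.1677384  381.20088504]
 [136.78460075 384.70197373]]
0.6 [0.4582 0.0229 0.058 ]
0.44 [0.46   0.0269 0.058 ]
```

View pics/c12.png

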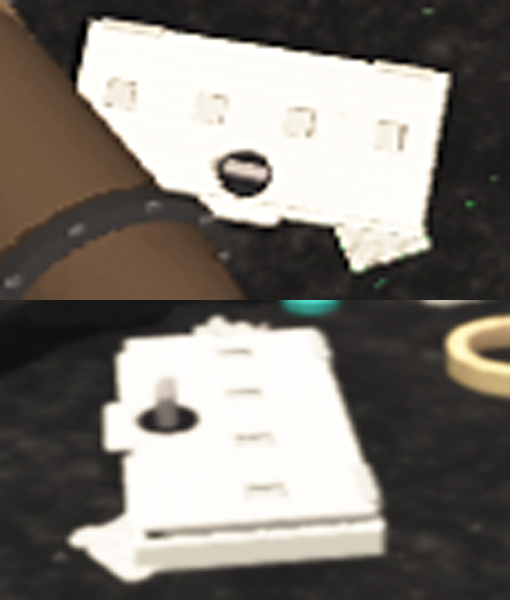

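Run:
```python
from cell import arm
print(arm.sign_off())
```

```text
the job is handed in; nothing more can be done
None
```

I put all four blanks into their own cavities, closed the cover, and locked it with the stud turned clockwise. I handed the job in at about 49.5 s of the 210 s allowed.

- **Blanks:** Each one bottomed out with the fingertips 25 mm above the bench, which matches a fully seated blank. The side picture taken before closing showed all four down flat. The large disc was knocked about 3 cm during the run, so I found it again before picking it up. I left the pink and turquoise look-alikes alone.
- **Cover:** I pulled it past upright and it sank shut by itself. The last top and side pictures show it lying flat.
- **Stud:** It went through the slot without resistance, and the flange came down on the cover at the expected height (about 58 mm at the paddle). I turned it 1.6 rad and felt almost no resistance. About 0.1 rad further, a side force of about 5 N built up, which I took as the end stop. I backed off slightly and let go. The last top picture shows the paddle across the slot, about 4° past square at that resolution.

**Disagreements in the last checks:** The trained network put the stud 5–8 mm (top camera) and about 4.5 mm (side camera) from the slot centre, at confidences of 0.6 and 0.44. The measured tool position at the insertion was within 0.5 mm, and I trusted that. I did not re-measure the vial, petri dish or tape roll after the moves. The arm did not work close to them.

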